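Leak-test moulded stem cups on a vacuum test console

ROBOT

A 6-joint arm with a two-finger parallel gripper is mounted at the origin on a cart in front of the work surface, level with it; the furniture and walls round the work are solid. World frame = base frame: x ahead of the robot, y to its left, z up, the work surface at z = 0. Lengths are in mm, angles in rad, forces in N, time in s.
With the tool pointing down it reaches from about 375 to 900 mm from the base axis. Payload 3.1 kg.
Tool frame: the origin (TCP) lies midway between the tips of the shut fingers; the grasp point (between the pads) lies env.grip_depth behind it (env.grip_depth is the distance from the TCP to the grasp point, in mm); y points along the fingers, x is the direction in which the jaws open and shut, and the axes are right-handed (so a half turn about y gives the same grasp; the last joint's range is limited). The gripper opens to 87 mm and grips with 3 to 60 N. Pads are 19 mm wide; open, the fingers measure 117 mm over their backs; the gripper's body (75 mm by 190 mm) begins 51 mm behind the grasp point.
Start: joints at [1.141, 0.527, 1.433, -0, 1.181, -0.178], TCP at [155.677, 605.278, 222.548] pointing down, gripper open.
Joint ranges: [-3.08, 3.08], [-0.75, 2.2], [0.22, 2.44], [-1.43, 4.57], [0, 2.65], [-2.85, 2.85]. Speed limits (rad/s): [2.79, 2.79, 3.14, 3.14, 3.14, 3.14].

INTERFACE

Orientations are given as a rotation vector (axis times angle).
In Python, from station import env gives the robot as it stands.
- The arm moves only by the tool move_arm, never from a script. Its argument "moves" is text: rows parted by semicolons, each of 7 numbers parted by spaces: the shift along the tool's x, y, z in m, then the turn, a rotation vector about the tool's x, y, z in rad, then the finger opening in m, from 0 to 0.087. In form: x y z wx wy wz jaw; .... A call has 1 to 20 rows; each row shifts and turns the pose as measured when the row begins, along the tool's axes as they then stand; what a row does not reach is not made up. A row lasts 1/8 s, in which the tool goes at most 62.5 mm and 10.7 degrees, less where a joint would pass 70% of its speed; a pose out of reach is approached as far as the arm can. A call is refused whole if a number of a shift passes 0.0625 or a number of a turn 0.188, either way. A call with a gripper value outside its range is refused whole. The fingers move at their own pace and stop on an object; "grip_force" is the grip in N (left out, the last holds). Time passes only in rows, so rows that do not move let the fingers close. It gives the time, the measured TCP pose, the force and the opening at its end, in the units of the state.
- env.state(): the state, without advancing time (a new reading comes with each control period).
- env.grab_frame(name): name is "scene" or "top" or "wrist"; returns a dict with "image" (400x640x3 uint8, blue, green, red), "z_map" (400x640 float32, mm along the optical axis (not along the pixel's ray), 0 where there is no reading), "K" (3x3 intrinsics, pixels), "R" (3x3) and "t" (3): a world point X has camera coordinates R X + t. Camera axes: x right, y down, z forward; pixel columns grow to the right and rows downward; lengths in mm; the calibration is good to about 2 mm. A picture is of the moment at which its call begins.
- env.hand_in(): hands the job in, once; it reports no verdict.
Trained networks look in a picture, given as the dict that the camera call returned (one of the last four; its "shot" number tells which), for a name from the list of things; names that differ only in an ending like _2 or _b are one class to them, and where a whole thing is asked for, a point or a joint stands for the part that bears it (a point fixed in the world has none). Each returns a list of dicts, best first, with "p" (0 to 1); they miss things now and then, are a little off and sometimes report something else, mostly with a low value. They report only what shows in the picture. A call takes as long as a camera call.
- env.trace(picture, thing): "pixels" (400x640 bool, what is visible of it).
- env.pinpoint(picture, thing): "point" ([x, y, z] in mm, in the coordinates of the camera as it stood for that picture, good to about 4 mm: a listed point, or the origin of a listed thing).
The state is a dict: "clock": time; "joint_pos": joint angles; "qvel": joint speeds; "joint_torque": joint torques, N m; "position": TCP position; "ee_rot": TCP orientation; "ft_force": force on the tool from outside, world axes, zero at the start; "wrist_torque": the same for the moment, N m; "grip_width": finger opening in mm.
Only numpy, scipy, OpenCV 4.12 (cv2) and the standard library are available. Lean on these libraries where they do the work, as an engineer would, in place of code of your own. Each camera call takes 0.05 s, during which the arm holds its last target.

TASK

Leak-test every black stem cup on the bench: push each one fully home, mouth down, on a test spigot of its own; then put on the vacuum by pulling the knob all the way out and set the lever to 45 degrees, its middle long mark, and keep it so for three seconds. Then turn the lever back to 0 so that the vacuum bleeds off, only after that push the knob all the way in, and then stand all the cups upright, mouth down, on the floor of the grey tray. Leave the other things on the bench where they are.

Things in the scene. Friction and masses are not known exactly. Their poses are not given: they have to be found in the camera images.
- cup_0: Black moulded stem cup: round cup standing mouth down, closed top, 52 mm tall, body 46 mm across, flange 54 mm across and 5 mm thick round the mouth, bore 36 mm across and 46 mm deep, 0.07 kg. Origin: centre of the mouth (underside); z points up to the closed top. Two or three cups are there; an absent one reads None. Any cup may go on any spigot.
- cup_1: Another cup, the same as cup_0. Origin: centre of the mouth (underside), z up.
- cup_2: Another cup, the same as cup_0. Origin: centre of the mouth (underside), z up.
- console: Leak-test console, fixed to the bench: grey box 150 mm deep (x) x 340 mm wide (y), flat top plate 60 mm above its origin (centre of the underside). Its front, -x, faces the robot. Lever at the right end (-y), three steel spigots in a row in the middle, black pull knob at the front left corner, a flat gauge (10 mm above the plate, follows the lever setting) in front of the spigots. Its yaw varies.
- spigot_0 (a point): Left test spigot (console x +20 mm, y +90 mm). The point is the centre of the shoulder disc at its foot (64 mm above the bench), where a cup's mouth rests when home. Spigot 32 mm across, 34 mm tall above this point, its top 8 mm tapered to 20 mm across. Axes as the console's. A spigot without a cup seals itself.
- spigot_1 (a point): Middle test spigot (console x +20 mm, y +22 mm), the same as spigot_0; the point is the centre of the shoulder disc.
- spigot_2 (a point): Right test spigot (console x +20 mm, y -46 mm), the same as spigot_0; the point is the centre of the shoulder disc.
- set_lever (a joint): Angle of the vacuum lever, rad, 0 to 1.571. It turns about an upright axis: at 0 (stop, vented) it points to console -x (to the robot), at 0.785 (45 degrees) half way, at 1.571 to console -y (right). Scale under it: a tick each 15 degrees, long at 0, 45 and 90. Stays where it is left; about 2 N at the grip moves it.
- lever_grip (a point): Point on the axis of the lever's upright black grip post, at the height to hold it, 60 mm from the pivot, 45 mm above the top plate. Post 15 mm across, rounded head 19 mm across; it stands from 15 to 59 mm above the top plate; below that the flat lever bar, 8 mm wide.
- lever_pivot (a point): Pivot axis of the lever, at the height of lever_grip (console x +5 mm, y -112 mm). Fixed to the console, axes as the console's.
- vac_knob (a joint): Travel of the vacuum pull knob, m: 0 pushed in (off), 0.020 pulled out (on). It moves straight up and snaps over centre at half travel into either end: 4 to 5 N to pull it out or push it in.
- knob_top (a point): Centre of the flat top of the pull knob, front left corner of the console (console x -40 mm, y +141 mm). Black mushroom head 34 mm across and 16 mm tall on a 12 mm stem. Pushed in, this point is 36 mm above the top plate (96 mm above the bench), pulled out 56 mm; 12 mm of stem show below the head when it is in.
- tray_in (a point): Grey plastic tray, fixed to the bench: 105 x 230 mm outside, walls 4 mm thick and 18 mm high. The point is the centre of its inner floor (97 x 222 mm inside, 4 mm above the bench); x across the tray, y along its length. Its place and yaw vary.
- wheel: Bystander: single black caster wheel lying flat, 68 mm across, 17 mm high. Origin at its middle, underside.
- marker: Bystander: marker pen, 128 mm long (its y), 21 mm thick, lying in front of the console. Origin at its middle, underside.
- toggle_jig: Bystander, fixed: wooden toggle-clamp jig between the robot and the console. Block 84 mm wide (its x), from y -61 to +139 mm, 24 mm high, end stop 54 mm high; the red handle reaches out to y -139 mm, 62 to 83 mm above the bench. Origin: underside of the block, under the clamp.

How it is judged:
By the outcome, as a careful person would: the job done as asked, in the order asked, and still so for the second after the job is handed in, with the robot touching nothing.
Of cup_0, cup_1, cup_2 only 2 to 3 are there at a start; the rules pass over those that are not, and their reading is None.
At some moment in a run one of cup_0, cup_1, cup_2 may be knocked a few centimetres aside while the robot is not near it.
It also fails if it takes over 210 s, if anything falls off the work surface, if the arm or the gripper's body presses on something with over 40 N, if the wrist force passes 120 N, or if a joint passes its speed limit or range.

## Working session

There is one attempt and no reset: what is moved stays moved. The work goes in short steps, Python scripts to look and compute and a tool call to move; the robot and the scene stay as the last step left them, time stands still between calls to the robot, and variables do not carry over. Pictures are saved under pics/ and viewed, and the job is handed in when it is done.

Besides the shell and the picture viewer there is one more tool, called after "Call:" by a JSON object that holds its "method" and its "body". move_arm: Moves the arm, as the interface text tells. Its arguments: {"type":"object","properties":{"moves":{"type":"string"},"grip_force":{"type":"number"}},"required":["moves"]}

```bash
ls; mkdir -p pics
cat > h.py <<'E'
from station import env
import numpy as np, cv2
from scipy.spatial.transform import Rotation as Rn
def toworld(pic,p): return np.array(pic["R"]).T@(np.array(p)-np.array(pic["t"]).ravel())
def shot(name,fn=None):
    f=env.grab_frame(name)
    if fn: cv2.imwrite('pics/'+fn,f["image"])
    return f
def pts(pic,things,n=4):
    for th in things:
        try: r=env.pinpoint(pic,th)
        except Exception as e: print(th,e); continue
        for d in r[:n]: print(th,round(d["p"],2),toworld(pic,d["point"]).round(1))
def st():
    s=env.state(); print({k:np.round(v,3) for k,v in s.items() if k in("clock","joint_pos","position","ee_rot","ft_force","grip_width")})
    return s
E
python3 - <<'E'
from h import *
st(); print(env.grip_depth)
for n in("scene","top"):
    f=shot(n,n+'0.png'); print(n); pts(f,["cup_0","spigot_0","console","lever_pivot","lever_grip","knob_top","tray_in","wheel","marker","toggle_jig"])
E
```

```text
pics
{'clock': np.float64(0.0), 'joint_pos': array([ 1.141,  0.528,  1.434, -0.   ,  1.181, -0.179]), 'position': array([155.387, 604.647, 221.598]), 'ee_rot': array([-1.319, -1.02 ,  1.023]), 'ft_force': array([-0.483,  0.225,  0.701]), 'grip_width': np.float64(87.195)}
18.700000000000003
scene
cup_0 0.64 [ 4.234e+02 -1.450e+02 -3.000e-01]
spigot_0 0.94 [688.9  71.5  62.6]
spigot_0 0.82 [683.9   7.2  68.8]
spigot_0 0.72 [680.9 -59.3  65.2]
console 0.82 [664.5 -13.9  -1. ]
lever_pivot 0.73 [ 660.1 -127.3  106.6]
lever_grip 0.7 [683.9   0.9  68.4]
lever_grip 0.59 [ 604.3 -148.3  104.6]
knob_top 0.56 [630.  123.4  99.4]
knob_top 0.19 [ 345.  -190.     4.4]
tray_in 0.34 [ 425.3 -144.    -2.5]
marker 0.76 [538.9  98.9  -4.6]
top
cup_0 0.81 [ 424.1 -143.7    1.1]
cup_0 0.78 [452.4 104.9   3.7]
spigot_0 0.97 [688.2  75.7  66.5]
spigot_0 0.91 [674.1 -55.8  64.6]
spigot_0 0.76 [683.2   9.5  68.1]
spigot_0 0.52 [536.4  99.9  -1.2]
console 0.82 [ 6.588e+02 -1.220e+01  6.000e-01]
lever_pivot 0.81 [ 657.1 -122.2  108.5]
lever_grip 0.47 [ 600.6 -144.5  107.4]
knob_top 0.53 [632.2 131.1  93.8]
tray_in 0.84 [501.6 360.1   1.7]
wheel 0.63 [ 348.6 -187.9    0.7]
marker 0.72 [536.4 100.1  -1.5]
```

View images.

View pics/scene0.png

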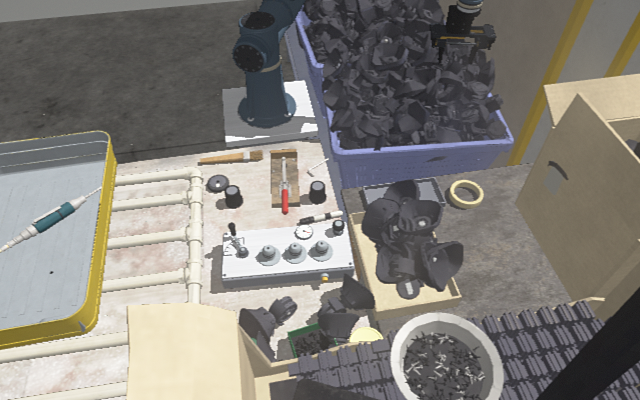

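View pics/top0.png

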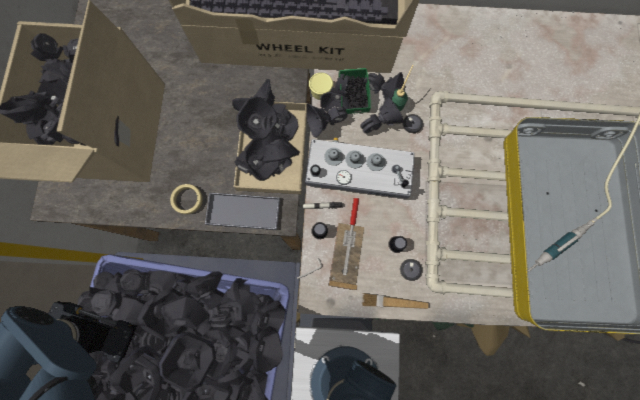

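Run:
```python
from h import *
a=cv2.imread('pics/top0.png'); 
cv2.imwrite('pics/top0z.png',cv2.resize(a[60:310,170:450],None,fx=2.4,fy=2.4,interpolation=cv2.INTER_CUBIC)[:600])
a=cv2.imread('pics/scene0.png')
cv2.imwrite('pics/scene0z.png',cv2.resize(a[140:310,190:460],None,fx=2.9,fy=2.9,interpolation=cv2.INTER_CUBIC)[:600,:800])
```

```text
(no output)
```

View pics/top0z.png

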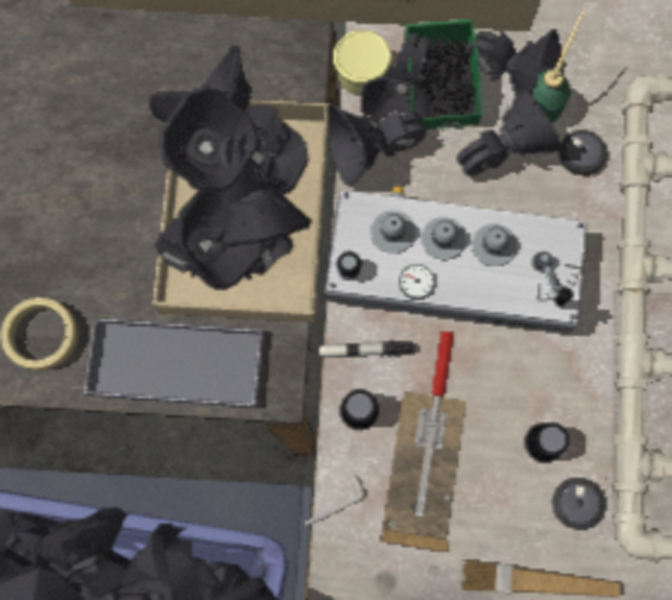

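View pics/scene0z.png

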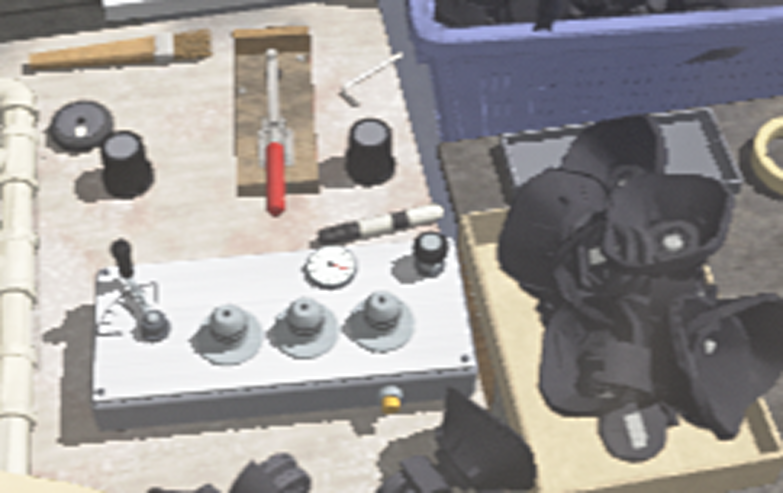

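```bash
cat >> h.py <<'E'
def plan(target=None,Rt=None,n=None):
    """print shift (tool axes, m), rotvec (tool axes) from current to target; TCP target mm"""
    s=env.state(); R=Rn.from_rotvec(s["ee_rot"]); p=np.array(s["position"])
    if target is not None: 
        d=R.inv().apply((np.array(target)-p)/1000); print("shift tool m",d.round(4),"rows>=",int(np.ceil(max(abs(d))/0.0625)))
    if Rt is not None:
        w=(R.inv()*Rt).as_rotvec(); print("turn tool",w.round(4))
def down(xdir):
    """tool y down, tool x along angle xdir (rad, world)"""
    x=np.array([np.cos(xdir),np.sin(xdir),0]); y=np.array([0,0,-1.]); z=np.cross(x,y)
    return Rn.from_matrix(np.stack([x,y,z],1))
E
python3 - <<'E'
from h import *
s=st(); print(Rn.from_rotvec(s["ee_rot"]).as_matrix().round(3))
f=shot("wrist","w0.png"); C=-np.array(f["R"]).T@np.array(f["t"]).ravel(); print(C, np.array(f["R"]).round(2))
R=Rn.from_rotvec(s["ee_rot"]); print("cam in tool",R.inv().apply(C-s["position"]), R.inv().apply(np.array(f["R"])[2]))
print(f["K"])
for a in (0,np.pi/2,np.pi,-np.pi/2): plan(None,down(a-0.08))
E
```

```text
{'clock': np.float64(1.1), 'joint_pos': array([ 1.14 ,  0.527,  1.433,  0.   ,  1.181, -0.178]), 'position': array([155.684, 605.289, 222.577]), 'ee_rot': array([-1.318, -1.022,  1.022]), 'ft_force': array([0.421, 0.875, 0.209]), 'grip_width': np.float64(86.877)}
[[ 0.249  0.    -0.968]
 [ 0.968  0.     0.249]
 [ 0.    -1.    -0.   ]]
[ 90.54107395 622.07000932 383.56006605] [[ 0.25  0.97  0.  ]
 [ 0.94 -0.24  0.25]
 [ 0.24 -0.06 -0.97]]
cam in tool [ 2.74665237e-02 -1.60983520e+02  6.72685859e+01] [ 8.40505719e-04  9.68755286e-01 -2.48017116e-01]
[[328.31332941   0.         321.87424406]
 [  0.         328.31332941 199.19313171]
 [  0.           0.           1.        ]]
turn tool [-0.     1.399  0.   ]
turn tool [-0.     -0.1718  0.    ]
turn tool [ 0.     -1.7426  0.    ]
turn tool [-0.      2.9698 -0.    ]
```

View pics/w0.png

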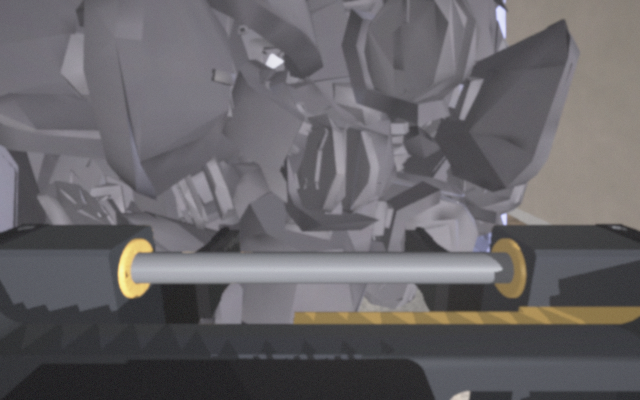

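Call:
{"method": "move_arm", "body": {"moves": "0 -0.06 0 0 -0.17 0 0.087; 0 -0.06 0 0 0 0 0.087; -0.06 0 -0.0374 0 0 0 0.087; -0.06 0 -0.0374 0 0 0 0.087; -0.06 0 -0.0374 0 0 0 0.087; -0.06 0 -0.0374 0 0 0 0.087; -0.06 0 -0.0374 0 0 0 0.087; -0.06 0 -0.0374 0 0 0 0.087; -0.06 0 -0.0374 0 0 0 0.087; -0.06 0 -0.0374 0 0 0 0.087; -0.06 0 -0.0374 0 0 0 0.087; -0.06 0 -0.0374 0 0 0 0.087; 0 0 0 0 0 0 0.087"}}

```text
clock: 2.78
position: [452.6, 46.5, 348.2]
ee_rot: [-1.25, -1.169, 1.144]
ft_force: [0.1, -0.3, -0.5]
grip_width: 86.7
```

Run:
```python
from h import *
s=st(); 
f=shot("wrist","w1.png"); pts(f,["cup_0","spigot_0","console","lever_pivot","lever_grip","knob_top","tray_in","wheel","marker","toggle_jig"])
```

```text
{'clock': np.float64(2.775), 'joint_pos': array([-0.149,  0.14 ,  1.667,  0.007,  1.319, -1.648]), 'position': array([452.621,  46.46 , 348.244]), 'ee_rot': array([-1.25 , -1.169,  1.144]), 'ft_force': array([ 0.145, -0.322, -0.539]), 'grip_width': np.float64(86.71)}
cup_0 0.71 [ 424.8 -145.7   -4. ]
cup_0 0.59 [448.4 106.3  -3.3]
spigot_0 0.97 [684.8   9.9  65.4]
spigot_0 0.86 [679.7 -64.   63.1]
spigot_0 0.69 [685.4  70.4  64.6]
spigot_0 0.33 [ 6.605e+02 -1.210e+01  1.000e-01]
console 0.89 [ 6.632e+02 -1.320e+01 -6.000e-01]
console 0.31 [448.7 105.8  -2.3]
lever_pivot 0.81 [ 662.1 -122.6  104.4]
knob_top 0.63 [ 342.5 -191.5   -1.3]
knob_top 0.62 [630.6 129.  100. ]
tray_in 0.56 [498.7 357.2   1.5]
wheel 0.86 [ 341.5 -185.5   -0.9]
marker 0.88 [537.7 102.6   0.8]
```

View pics/w1.png

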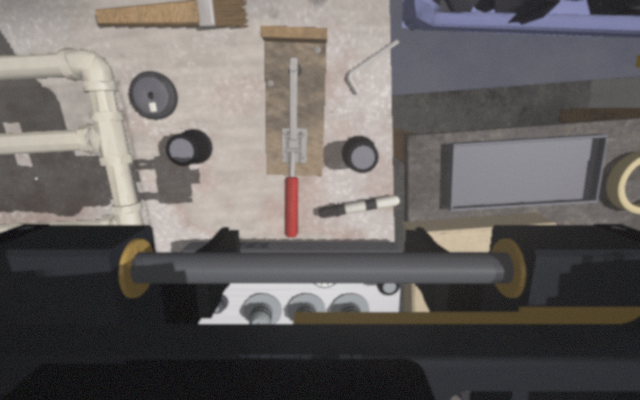

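```bash
cat >> h.py <<'E'
def cloud(f):
    z=f["z_map"]; K=f["K"]; v,u=np.indices(z.shape); m=z>0
    P=np.stack([(u-K[0,2])/K[0,0]*z,(v-K[1,2])/K[1,1]*z,z],-1)
    W=(P-np.array(f["t"]).ravel())@np.array(f["R"]); W[~m]=np.nan
    return W
def disc(W,c,r,z0,z1):
    with np.errstate(invalid='ignore'):
        m=(np.hypot(W[...,0]-c[0],W[...,1]-c[1])<r)&(W[...,2]>z0)&(W[...,2]<z1)
    q=W[m]
    if len(q)<4: return len(q)
    mm=np.array([(np.percentile(q[:,i],2)+np.percentile(q[:,i],98))/2 for i in range(2)])
    return len(q),q.mean(0).round(1),mm.round(1),(q.max(0)-q.min(0)).round(1)
E
python3 - <<'E'
from h import *
for n in("top","scene","wrist"):
    f=shot(n); W=cloud(f); print(n)
    print("bench z",np.nanmedian(W[...,2][(abs(W[...,0]-480)<20)&(abs(W[...,1]+50)<20)]))
    for nm,c,r,a,b in [("s0",(688,73),22,90,103),("s1",(684,9),22,90,103),("s2",(678,-60),22,90,103),("knob",(631,129),25,85,105),("lev",(602,-146),20,105,126),("cupA",(424,-144),38,46,60),("cupB",(451,105),38,46,60)]:
        print(nm,disc(W,c,r,a,b))
    m=(W[...,0]>740)&(W[...,0]<800)&(abs(W[...,1])<160)
    print("behind zmax",np.nanmax(W[...,2][m]) if m.any() else None)
    m=(W[...,0]>300)&(W[...,0]<580)&(abs(W[...,1]-10)<60); print("jig zmax",np.nanmax(W[...,2][m]))
E
```

```text
top
bench z 0.4584373144664408
s0 (11, array([685.4,  67.8,  95.9]), array([685.5,  67.9]), array([26.7,  5.3, 10.4]))
s1 (23, array([689.3,   7.3,  96.8]), array([689.3,   8.1]), array([11.5, 24.8, 10.3]))
s2 (40, array([681.8, -59.4,  96.9]), array([682.2, -59. ]), array([19.1, 28.6, 11.5]))
knob (74, array([630.1, 134. ,  95.5]), array([630.4, 134.2]), array([30.8, 24.9, 14.8]))
lev (33, array([ 599.7, -143.6,  117.4]), array([ 599.2, -144.1]), array([15.7, 18.4, 13.5]))
cupA (163, array([ 424.2, -143.2,   52.7]), array([ 424.5, -143.6]), array([40.9, 41.2, 11. ]))
cupB (65, array([450.2,  95.5,  52.8]), array([451.4,  95.3]), array([41.2, 20.7, 10.6]))
behind zmax 108.71554913922091
jig zmax 743.1989491679786
scene
bench z 12.574779293072648
s0 (103, array([693.2,  73.9,  95.5]), array([691.7,  73.8]), array([32.7, 31.7, 11.5]))
s1 (100, array([688.1,   7. ,  95.7]), array([687.5,   7.2]), array([30.1, 30.6, 12.2]))
s2 (98, array([683.2, -60.6,  96.1]), array([682.2, -60.7]), array([28. , 28. , 12.6]))
knob (113, array([637.4, 129.1,  93.9]), array([636.1, 129.4]), array([31.5, 3
[... 190 characters left out ...]
1.3, 10.1]))
cupB (147, array([457. , 105.6,  52.2]), array([456.2, 105.9]), array([48.2, 43.8, 13.3]))
behind zmax 102.6022291893137
jig zmax 641.4044942967328
wrist
bench z -1.0897607874730326
s0 0
s1 (7, array([676.5,  -7. ,  91.4]), array([676.1,  -7.5]), array([4.3, 3.3, 2.7]))
s2 (139, array([667.2, -60.4,  93.8]), array([667.9, -61.2]), array([15.2, 28.9,  8.3]))
knob (280, array([631.5, 127.8,  94.2]), array([632.6, 128.4]), array([24. , 32.7, 11.9]))
lev 0
cupA (854, array([ 422.7, -144.1,   51. ]), array([ 422.9, -144.7]), array([44.2, 45.8,  8.1]))
cupB (803, array([451.2, 104.4,  51.4]), array([451.4, 104.5]), array([43.8, 43.7,  8.4]))
behind zmax None
jig zmax 468.0313992315467
```

Run:
```python
from h import *
plan((423.5,-144,110),down(np.pi/2-.075))
f=shot("top"); W=cloud(f)
m=(abs(W[...,0]-420)<60)&(W[...,2]>15)&(W[...,2]<40)&(abs(W[...,1]-10)<60)
print(np.nanmin(W[...,1][m]),np.nanmax(W[...,1][m]))
f=shot("wrist"); W=cloud(f)
m=(abs(W[...,0]-420)<60)&(W[...,2]>15)&(W[...,2]<40)&(abs(W[...,1]-10)<60)
print(np.nanpercentile(W[...,1][m],[1,50,99]))
```

```text
shift tool m [-0.1975  0.2366  0.0172] rows>= 4
turn tool [0.0137 0.0088 0.0069]
-32.98066014321195 56.62316952464522
[-33.06664977  18.13023644  55.39055802]
```

Call:
{"method": "move_arm", "body": {"moves": "-0.05 0.02 0.004 0.014 0.009 0.007 0.087; -0.05 0.055 0.004 0 0 0 0.087; -0.05 0.055 0.004 0 0 0 0.087; -0.047 0.055 0.004 0 0 0 0.087; 0 0.03 0 0 0 0 0.087; 0 0 0 0 0 0 0.07; 0 0 0 0 0 0 0.07"}}

```text
clock: 4.45
position: [429.2, -129.7, 155.9]
ee_rot: [-1.255, -1.162, 1.151]
ft_force: [-0.2, -0.3, 0.7]
grip_width: 74.6
```

Run:
```python
from h import *
st(); f=shot("wrist","w2.png"); W=cloud(f); print(disc(W,(423,-144),38,46,60))
f=shot("top"); print(disc(cloud(f),(451,105),38,46,60))
plan((423.5,-144,17),down(np.pi/2-.075))
```

```text
{'clock': np.float64(4.45), 'joint_pos': array([-0.546,  0.399,  1.941,  0.004,  0.788, -2.045]), 'position': array([ 429.198, -129.658,  155.926]), 'ee_rot': array([-1.255, -1.162,  1.151]), 'ft_force': array([-0.214, -0.289,  0.728]), 'grip_width': np.float64(74.607)}
(2217, array([ 422.1, -145.1,   51.2]), array([ 422.5, -145.1]), array([44.5, 44.5,  7.5]))
(56, array([459.7, 117.4,  52.9]), array([457.5, 115.5]), array([32.8, 27. ,  9. ]))
shift tool m [-0.0145  0.1393  0.0066] rows>= 3
turn tool [ 0.0134  0.0015 -0.0034]
```

View pics/w2.png

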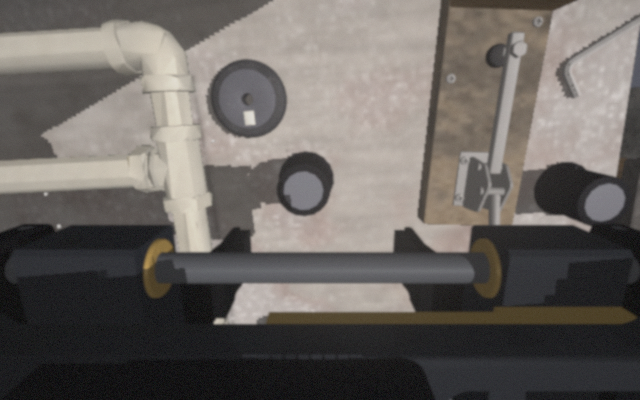

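Call:
{"method": "move_arm", "body": {"moves": "-0.015 0.03 0.0073 0.013 0 -0.003 0.07; 0 0.02 0 0 0 0 0.07; 0 0 0 0 0 0 0.07"}}

```text
clock: 4.92
position: [425.2, -144.9, 109.7]
ee_rot: [-1.253, -1.162, 1.158]
ft_force: [0.3, -0.7, -0.5]
grip_width: 69.9
```

Run:
```python
from h import *
st(); f=shot("wrist"); W=cloud(f); print(disc(W,(423,-144),38,46,60))
plan((422.8,-144.7,17),down(np.pi/2-.075))
```

```text
{'clock': np.float64(4.925), 'joint_pos': array([-0.578,  0.491,  1.979, -0.   ,  0.66 , -2.079]), 'position': array([ 425.248, -144.944,  109.706]), 'ee_rot': array([-1.253, -1.162,  1.158]), 'ft_force': array([ 0.307, -0.675, -0.517]), 'grip_width': np.float64(69.855)}
(3103, array([ 421.8, -145.3,   51.2]), array([ 422.2, -145.4]), array([44.9, 44.5,  8.2]))
shift tool m [0.001  0.0933 0.0041] rows>= 2
turn tool [ 0.012   0.0057 -0.0069]
```

Call:
{"method": "move_arm", "body": {"moves": "-0.001 0.03 0.003 0.012 0.005 -0.007 0.07; 0 0.035 0.001 0 0 0 0.07; 0 0.025 0 0 0 0 0.07; 0 0.003 0 0 0 0 0.07; 0 0 0 0 0 0 0.07"}}

```text
clock: 5.6
position: [429.8, -149.1, 22.4]
ee_rot: [-1.26, -1.164, 1.157]
ft_force: [0.6, 0.5, -0.1]
grip_width: 70.3
```

Run:
```python
from h import *
st(); plan((422.6,-145,17),down(np.pi/2-.075))
```

```text
{'clock': np.float64(5.6), 'joint_pos': array([-0.58 ,  0.682,  2.017,  0.   ,  0.424, -2.081]), 'position': array([ 429.808, -149.065,   22.447]), 'ee_rot': array([-1.26 , -1.164,  1.157]), 'ft_force': array([ 0.649,  0.452, -0.058]), 'grip_width': np.float64(70.275)}
shift tool m [0.0036 0.0053 0.0076] rows>= 1
turn tool [ 0.0164  0.0049 -0.009 ]
```

Call:
{"method": "move_arm", "body": {"moves": "0.0036 0.005 0.0076 0.016 0.005 -0.009 0.07; 0 0 0 0 0 0 0.07"}}

```text
clock: 5.85
position: [423.2, -145.2, 19.1]
ee_rot: [-1.247, -1.155, 1.154]
ft_force: [0.0, 0.3, 0.2]
grip_width: 70.0
```

Run:
```python
from h import *
st(); plan((422.6,-145,17),down(np.pi/2-.075))
```

```text
{'clock': np.float64(5.85), 'joint_pos': array([-0.581,  0.689,  2.025,  0.   ,  0.425, -2.078]), 'position': array([ 423.234, -145.174,   19.058]), 'ee_rot': array([-1.247, -1.155,  1.154]), 'ft_force': array([0.012, 0.324, 0.152]), 'grip_width': np.float64(70.042)}
shift tool m [0.0001 0.0021 0.0007] rows>= 1
turn tool [ 0.0027  0.0001 -0.0013]
```

Call:
{"method": "move_arm", "body": {"moves": "0 0.001 0 0.003 0 0 0.03; 0 0 0 0 0 0 0.03; 0 0 0 0 0 0 0.03; 0 0 0 0 0 0 0.03; 0 0 0 0 0 0 0.03", "grip_force": 30}}

```text
clock: 6.48
position: [423.7, -145.5, 18.8]
ee_rot: [-1.246, -1.153, 1.155]
ft_force: [0.5, 1.2, 0.1]
grip_width: 46.1
```

Call:
{"method": "move_arm", "body": {"moves": "0 -0.03 0 0 0 0 0.03; 0 -0.05 0 0 0 0 0.03; 0 -0.06 0 0 0 0 0.03; 0 -0.03 0 0 0 0 0.03; 0 0 0 0 0 0 0.03"}}

```text
clock: 7.1
position: [423.0, -145.1, 192.3]
ee_rot: [-1.243, -1.152, 1.155]
ft_force: [-0.5, 0.1, -1.6]
grip_width: 46.1
```

Run:
```python
from h import *
st(); f=shot("top","t3.png"); W=cloud(f)
for c in[(455,110),]: print(disc(W,c,45,46,60))
pts(f,["cup_0","spigot_0","knob_top","lever_grip"])
f=shot("scene","s3.png"); pts(f,["cup_0","knob_top","lever_grip","lever_pivot"])
plan((560,-60.5,230),down(np.pi/2-.075))
```

```text
{'clock': np.float64(7.1), 'joint_pos': array([-5.800e-01,  3.390e-01,  1.895e+00, -2.000e-03,  9.100e-01,
       -2.074e+00]), 'position': array([ 423.032, -145.054,  192.34 ]), 'ee_rot': array([-1.243, -1.152,  1.155]), 'ft_force': array([-0.464,  0.086, -1.617]), 'grip_width': np.float64(46.131)}
(164, array([452.5, 106.8,  53.3]), array([453. , 106.3]), array([41.5, 43.7, 12. ]))
cup_0 0.59 [452.3 104.5   1.2]
spigot_0 0.78 [681.9   8.4  65.9]
spigot_0 0.63 [675.2 -57.8  60.5]
spigot_0 0.62 [690.5  77.4  66.6]
knob_top 0.51 [630.  132.4  96.2]
lever_grip 0.6 [ 598.9 -142.1  106.3]
cup_0 0.87 [453.2 103.9   3.5]
cup_0 0.62 [ 423.1 -142.7  169.3]
cup_0 0.28 [ 3.429e+02 -1.898e+02 -1.000e-01]
knob_top 0.51 [627.3 125.4 100. ]
lever_grip 0.59 [ 603.  -143.9  104.1]
lever_pivot 0.95 [ 659.8 -126.8  106.6]
shift tool m [ 0.094  -0.0412 -0.1313] rows>= 3
turn tool [-0.0086 -0.0006  0.0032]
```

View pics/s3.png

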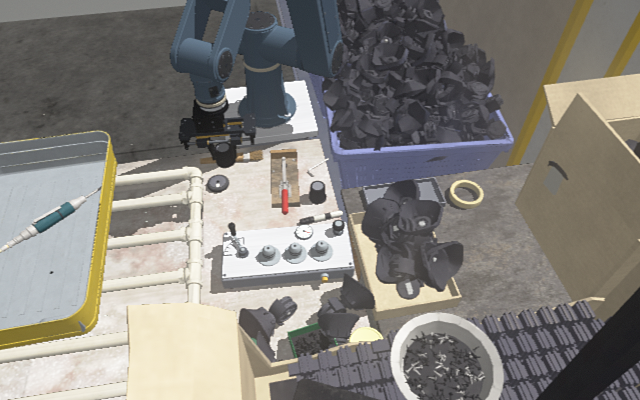

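Call:
{"method": "move_arm", "body": {"moves": "0.02 -0.06 -0.03 -0.008 0 0.003 0.03; 0.03 -0.05 -0.06 0 0 0 0.03; 0.03 -0.03 -0.06 0 0 0 0.03; 0.03 0 -0.06 0 0 0 0.03; 0.03 0 -0.06 0 0 0 0.03; 0.03 0 -0.055 0 0 0 0.03; 0 0 0 0 0 0 0.03; 0 0 0 0 0 0 0.03"}}

```text
clock: 8.6
position: [727.0, -12.6, 304.0]
ee_rot: [-1.236, -1.145, 1.154]
ft_force: [-0.6, -0.7, -1.0]
grip_width: 46.4
```

```bash
cat >> h.py <<'E'
L={"s0":(20,90),"s1":(20,22),"s2":(20,-46),"kn":(-40,141),"pv":(5,-112)}
def fitc(obs):
    """obs: {key:(x,y)} -> console x,y,yaw"""
    from scipy.optimize import least_squares
    def res(p):
        c,s=np.cos(p[2]),np.sin(p[2]); r=[]
        for k,o in obs: 
            a=L[k]; r+= [p[0]+c*a[0]-s*a[1]-o[0],p[1]+s*a[0]+c*a[1]-o[1]]
        return r
    q=least_squares(res,[660,-12,-.07],loss="soft_l1"); print("console",q.x.round(3)); print(np.array(res(q.x)).reshape(-1,2).round(1).tolist())
    return q.x
def cpt(p,a):
    c,s=np.cos(p[2]),np.sin(p[2]); return np.array([p[0]+c*a[0]-s*a[1],p[1]+s*a[0]+c*a[1]])
E
python3 - <<'E'
from h import *
st(); f=shot("wrist","w4.png"); W=cloud(f)
for nm,c,r,a,b in [("s0",(688,73),22,94,103),("s1",(684,9),22,94,103),("s2",(680,-60),22,94,103),("knob",(631,129),25,88,105),("lev",(602,-146),20,105,126)]:
        print(nm,disc(W,c,r,a,b))
m=(abs(W[...,0]-640)<8)&(abs(W[...,1]+60)<8);print("plate z",np.nanmedian(W[...,2][m]))
pts(f,["spigot_0","console","lever_pivot","lever_grip","knob_top"])
E
```

```text
{'clock': np.float64(8.6), 'joint_pos': array([-1.710e-01,  6.170e-01,  1.032e+00,  1.000e-03,  1.503e+00,
       -1.664e+00]), 'position': array([727.049, -12.597, 303.957]), 'ee_rot': array([-1.236, -1.145,  1.154]), 'ft_force': array([-0.557, -0.676, -1.019]), 'grip_width': np.float64(46.356)}
s0 (371, array([686.6,  73.3,  96.6]), array([686.8,  73.6]), array([25.6, 23.6,  5.7]))
s1 (369, array([681.4,   6. ,  96.5]), array([681.5,   6. ]), array([23.3, 24.7,  5.5]))
s2 (364, array([676.2, -61.4,  96.5]), array([676.1, -61.3]), array([24.1, 23.4,  5.4]))
knob (788, array([631.2, 127.5,  93.5]), array([631. , 128.3]), array([32.8, 32.7,  9.6]))
lev (333, array([ 600.9, -144.6,  115.3]), array([ 600.5, -145.6]), array([17.9, 18.5, 14. ]))
plate z 58.92989875328119
spigot_0 0.95 [683.1   9.   62.4]
spigot_0 0.81 [686.4  73.6  62.6]
spigot_0 0.57 [677.1 -59.9  63.1]
console 0.57 [663.4 -14.2   0.9]
console 0.39 [ 600.6 -147.1  104.2]
lever_pivot 0.93 [ 661.3 -124.   105.7]
lever_grip 0.86 [ 600.7 -146.9  103.4]
lever_grip 0.22 [538.  100.4   1.8]
knob_top 0.64 [630.8 128.7  96.3]
knob_top 0.36 [683.3   6.   60.2]
```

View pics/w4.png

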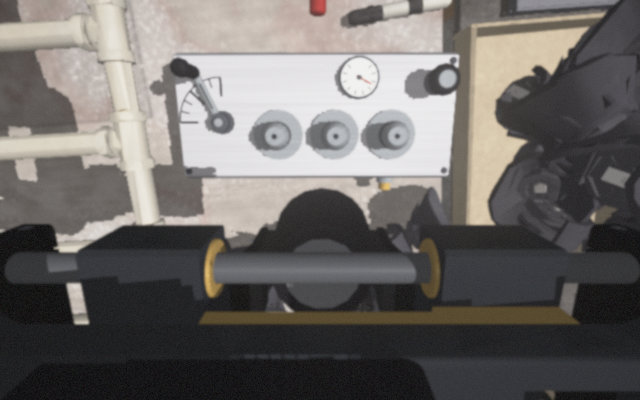

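Run:
```python
from h import *
plan((677,-61.4,145),down(np.pi/2-.0777))
```

```text
shift tool m [-0.0522  0.1614  0.0448] rows>= 3
turn tool [-0.007  -0.0021  0.0025]
```

Call:
{"method": "move_arm", "body": {"moves": "-0.026 0.04 0.0224 -0.007 -0.002 0.0025 0.03; -0.026 0.05 0.0224 0 0 0 0.03; 0 0.04 0 0 0 0 0.03; 0 0.015 0 0 0 0 0.03; 0 0 0 0 0 0 0.03"}}

```text
clock: 9.52
position: [678.5, -65.5, 164.3]
ee_rot: [-1.257, -1.157, 1.146]
ft_force: [0.5, -0.3, -0.4]
grip_width: 46.2
```

Run:
```python
from h import *
st();plan((677,-61.4,130),down(np.pi/2-.0777))
```

```text
{'clock': np.float64(9.525), 'joint_pos': array([-0.26 ,  0.662,  1.343,  0.   ,  1.124, -1.751]), 'position': array([678.491, -65.482, 164.278]), 'ee_rot': array([-1.257, -1.157,  1.146]), 'ft_force': array([ 0.501, -0.259, -0.367]), 'grip_width': np.float64(46.231)}
shift tool m [0.004  0.0342 0.0022] rows>= 1
turn tool [ 0.012  -0.0024 -0.002 ]
```

Call:
{"method": "move_arm", "body": {"moves": "0.004 0.012 0.0022 0.012 -0.002 -0.002 0.03; 0 0.01 0 0 0 0 0.03; 0 0.008 0 0 0 0 0.03; 0 0 0 0 0 0 0.03"}}

```text
clock: 10.02
position: [680.2, -60.8, 136.7]
ee_rot: [-1.251, -1.157, 1.15]
ft_force: [-0.4, -0.3, -1.1]
grip_width: 46.3
```

Run:
```python
from h import *
st();plan((677,-61.4,120),down(np.pi/2-.0777))
f=shot("wrist","w5.png"); f=shot("scene","s5.png")
a=cv2.imread('pics/s5.png'); cv2.imwrite('pics/s5z.png',cv2.resize(a[200:300,200:380],None,fx=4,fy=4))
```

```text
{'clock': np.float64(10.025), 'joint_pos': array([-0.252,  0.697,  1.356,  0.   ,  1.08 , -1.747]), 'position': array([680.182, -60.787, 136.707]), 'ee_rot': array([-1.251, -1.157,  1.15 ]), 'ft_force': array([-0.434, -0.348, -1.076]), 'grip_width': np.float64(46.258)}
shift tool m [-0.0008  0.0167  0.0033] rows>= 1
turn tool [ 0.0076  0.0013 -0.0012]
```

View pics/s5z.png

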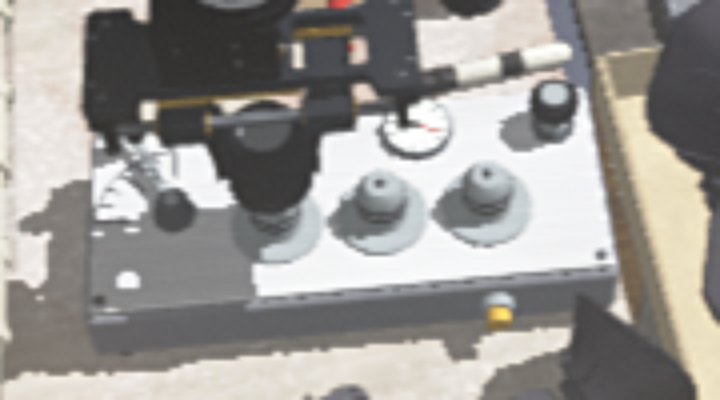

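Call:
{"method": "move_arm", "body": {"moves": "-0.001 0.003 0.0033 0.0076 0.001 -0.001 0.03; 0 0.006 0.0005 0 0 0 0.03; 0 0.006 0.0005 0.002 0 0 0.03; 0 0.006 0.0005 0.002 0 0 0.03; 0 0 0 0 0 0 0.03"}}

```text
clock: 10.75
position: [675.7, -61.9, 115.4]
ee_rot: [-1.243, -1.15, 1.153]
ft_force: [0.2, -0.2, -0.9]
grip_width: 46.2
```

Run:
```python
from h import *
st();plan((677,-61.4,82),down(np.pi/2-.0777))
```

```text
{'clock': np.float64(10.75), 'joint_pos': array([-2.550e-01,  7.210e-01,  1.374e+00, -1.000e-03,  1.049e+00,
       -1.748e+00]), 'position': array([675.708, -61.946, 115.408]), 'ee_rot': array([-1.243, -1.15 ,  1.153]), 'ft_force': array([ 0.19 , -0.235, -0.932]), 'grip_width': np.float64(46.231)}
shift tool m [ 0.0007  0.0334 -0.0013] rows>= 1
turn tool [-0.0026 -0.0002 -0.0006]
```

Call:
{"method": "move_arm", "body": {"moves": "0.0005 0.004 -0.001 -0.002 0 0 0.03; 0 0.006 0 0.001 0 0 0.03; 0 0.005 0 0.001 0 0 0.03; 0 0 0 0 0 0 0.03"}}

```text
clock: 11.25
position: [677.0, -61.5, 99.3]
ee_rot: [-1.244, -1.15, 1.153]
ft_force: [0.2, -0.2, -1.3]
grip_width: 46.0
```

Run:
```python
from h import *
st();plan((677,-61.4,82),down(np.pi/2-.0777))
```

```text
{'clock': np.float64(11.25), 'joint_pos': array([-2.540e-01,  7.430e-01,  1.380e+00, -1.000e-03,  1.021e+00,
       -1.747e+00]), 'position': array([676.979, -61.495,  99.337]), 'ee_rot': array([-1.244, -1.15 ,  1.153]), 'ft_force': array([ 0.239, -0.211, -1.283]), 'grip_width': np.float64(45.994)}
shift tool m [ 0.0001  0.0173 -0.0001] rows>= 1
turn tool [-0.0024 -0.0001 -0.0006]
```

Call:
{"method": "move_arm", "body": {"moves": "0 0.006 0 -0.001 0 0 0.03; 0 0.006 0 0.001 0 0 0.03; 0 0.003 0 0.001 0 0 0.03; 0 0.003 0 0 0 0 0.03; 0 0.003 0 0 0 0 0.03"}}

```text
clock: 11.88
position: [677.2, -61.6, 82.7]
ee_rot: [-1.244, -1.149, 1.154]
ft_force: [-6.3, 0.5, 15.6]
grip_width: 46.2
```

Run:
```python
from h import *
st();plan((677,-61.4,82),down(np.pi/2-.0777))
```

```text
{'clock': np.float64(11.875), 'joint_pos': array([-0.254,  0.764,  1.387, -0.002,  0.992, -1.746]), 'position': array([677.216, -61.575,  82.735]), 'ee_rot': array([-1.244, -1.149,  1.154]), 'ft_force': array([-6.329,  0.543, 15.584]), 'grip_width': np.float64(46.235)}
shift tool m [0.0002 0.0007 0.0002] rows>= 1
turn tool [-0.0028  0.0003 -0.0013]
```

Call:
{"method": "move_arm", "body": {"moves": "0 0 0 0 0 0 0.058; 0 0 0 0 0 0 0.058; 0 0 0 0 0 0 0.058; 0 -0.03 0 0 0 0 0.058; 0 -0.05 0 0 0 0 0.058; 0 -0.05 0 0 0 0 0.058; 0 -0.04 0 0 0 0 0.058; 0 0 0 0 0 0 0.07"}}

```text
clock: 12.88
position: [677.9, -61.6, 255.2]
ee_rot: [-1.241, -1.148, 1.155]
ft_force: [-0.1, -0.8, 0.2]
grip_width: 62.3
```

Run:
```python
from h import *
st(); f=shot("wrist","w6.png"); W=cloud(f); print(disc(W,(676,-61),40,105,125))
for n in("top","scene"):
    f=shot(n,n+"6.png"); W=cloud(f); print(disc(W,(676,-61),40,105,125)); print("B",disc(W,(451,105),45,46,60))
    pts(f,["cup_0"])
plan((451.3,104.4,230),down(-0.0777))
```

```text
{'clock': np.float64(12.875), 'joint_pos': array([-0.254,  0.578,  1.239, -0.002,  1.33 , -1.746]), 'position': array([677.911, -61.598, 255.236]), 'ee_rot': array([-1.241, -1.148,  1.155]), 'ft_force': array([-0.145, -0.768,  0.232]), 'grip_width': np.float64(62.33)}
(1772, array([675.7, -61.5, 115.1]), array([675.9, -61.5]), array([44.6, 44.4, 12.4]))
0
B 0
(250, array([682.9, -60.9, 115.5]), array([680.4, -61.2]), array([50.8, 43.3, 16.5]))
B (151, array([457.6, 105.5,  51.9]), array([455.9, 105.8]), array([46.9, 42.6, 11.5]))
cup_0 0.64 [677.2 -59.6  64. ]
cup_0 0.61 [454.8 101.8   1.8]
shift tool m [0.1473 0.0233 0.2349] rows>= 4
turn tool [-0.0153  1.5706 -0.013 ]
```

View pics/scene6.png

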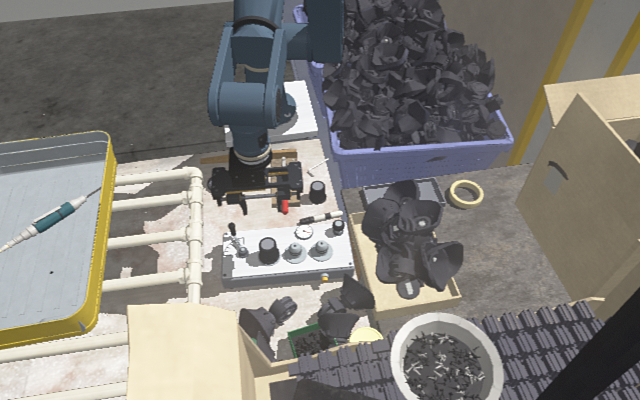

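Call:
{"method": "move_arm", "body": {"moves": "0.037 0 0.06 -0.015 0 -0.013 0.07; 0.037 0 0.06 0 0 0 0.07; 0.037 0 0.06 0 0 0 0.07; 0.037 0 0.056 0 0 0 0.07; 0 0 0 0 0.18 0 0.07; 0 0 0 0 0.18 0 0.07; 0 0 0 0 0.18 0 0.07; 0 0 0 0 0.18 0 0.07; 0 0 0 0 0.18 0 0.07; 0 0 0 0 0.18 0 0.07; 0 0 0 0 0.18 0 0.07; 0 0 0 0 0.18 0 0.07; 0 0 0 0 0.13 0 0.07; 0 0 0 0 0 0 0.07; 0 0 0 0 0 0 0.07"}}

```text
clock: 15.0
position: [456.0, 91.6, 231.6]
ee_rot: [-1.552, 0.138, -0.062]
ft_force: [-0.6, -0.0, -0.5]
grip_width: 70.4
```

Run:
```python
from h import *
st(); f=shot("wrist","w7.png"); W=cloud(f); print(disc(W,(451,104),40,46,60))
plan((451.3,104.4,120),down(-0.0777))
```

```text
{'clock': np.float64(15.0), 'joint_pos': array([-0.054,  0.319,  1.78 ,  0.019,  1.091,  0.065]), 'position': array([456.012,  91.577, 231.601]), 'ee_rot': array([-1.552,  0.138, -0.062]), 'ft_force': array([-0.559, -0.003, -0.452]), 'grip_width': np.float64(70.449)}
(1399, array([451.1, 105.6,  51.2]), array([450.9, 105.4]), array([44. , 44.7,  7.7]))
shift tool m [-0.0008  0.112   0.0107] rows>= 2
turn tool [-0.014  -0.0501 -0.0491]
```

View pics/w7.png

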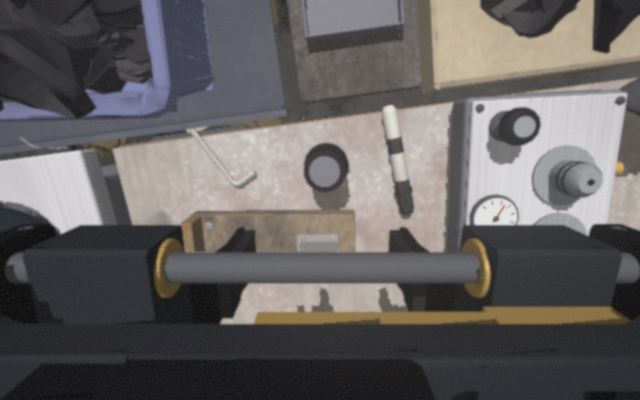

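Call:
{"method": "move_arm", "body": {"moves": "0 0.02 0.011 -0.014 -0.05 -0.049 0.07; 0 0.04 0 0 0 0 0.07; 0 0.03 0 0 0 0 0.07; 0 0 0 0 0 0 0.07"}}

```text
clock: 15.55
position: [458.2, 103.1, 140.3]
ee_rot: [-1.57, 0.052, -0.06]
ft_force: [-0.4, -0.1, -0.8]
grip_width: 70.1
```

Run:
```python
from h import *
st(); f=shot("wrist","w8.png"); W=cloud(f); print(disc(W,(451,104),40,46,60))
plan((451.0,105,70),down(-0.0777))
```

```text
{'clock': np.float64(15.55), 'joint_pos': array([-1.70e-02,  4.53e-01,  1.90e+00, -1.00e-03,  7.84e-01,  5.50e-02]), 'position': array([458.184, 103.136, 140.324]), 'ee_rot': array([-1.57 ,  0.052, -0.06 ]), 'ft_force': array([-0.445, -0.133, -0.819]), 'grip_width': np.float64(70.058)}
(2443, array([451. , 105.9,  51.1]), array([451. , 105.6]), array([44.3, 44.4,  7.5]))
shift tool m [-0.0089  0.0713  0.0013] rows>= 2
turn tool [0.     0.0061 0.0075]
```

Call:
{"method": "move_arm", "body": {"moves": "-0.009 0.015 0.0015 0 0.006 0.008 0.07; 0 0.03 0 0 0 0 0.07; 0 0.025 0 0 0 0 0.07; 0 0 0 0 0 0 0.07"}}

```text
clock: 16.1
position: [457.0, 105.2, 75.5]
ee_rot: [-1.57, 0.049, -0.07]
ft_force: [0.3, -0.8, 0.4]
grip_width: 70.1
```

Run:
```python
from h import *
st();plan((451.0,105.2,18.5),down(-0.0777))
```

```text
{'clock': np.float64(16.1), 'joint_pos': array([-0.013,  0.576,  1.955,  0.   ,  0.597,  0.063]), 'position': array([457.044, 105.199,  75.532]), 'ee_rot': array([-1.57 ,  0.049, -0.07 ]), 'ft_force': array([ 0.323, -0.821,  0.367]), 'grip_width': np.float64(70.126)}
shift tool m [-0.0068  0.0569 -0.0005] rows>= 1
turn tool [-0.0009  0.0018  0.0136]
```

Call:
{"method": "move_arm", "body": {"moves": "-0.0075 0 0 -0.001 0.002 0.0136 0.07; -0.0005 0.015 0 0 0 0.003 0.07; -0.0005 0.02 0 0 0 0.003 0.07; -0.001 0.02 0 0 0 0.003 0.07; 0 0 0 0 0 0 0.07"}}

```text
clock: 16.73
position: [451.3, 106.0, 22.4]
ee_rot: [-1.569, 0.06, -0.061]
ft_force: [0.3, -0.1, 0.2]
grip_width: 69.9
```

Run:
```python
from h import *
st();plan((451.0,105.2,18.5),down(-0.0777))
```

```text
{'clock': np.float64(16.725), 'joint_pos': array([-1.100e-02,  6.880e-01,  1.981e+00,  1.000e-03,  4.720e-01,
        6.500e-02]), 'position': array([451.304, 106.018,  22.356]), 'ee_rot': array([-1.569,  0.06 , -0.061]), 'ft_force': array([ 0.273, -0.134,  0.222]), 'grip_width': np.float64(69.905)}
shift tool m [-0.0002  0.0039 -0.0008] rows>= 1
turn tool [-0.0006  0.0003  0.0005]
```

Call:
{"method": "move_arm", "body": {"moves": "0 0.004 -0.0008 0 0 0 0.07; 0 0 0 0 0 0 0.03; 0 0 0 0 0 0 0.03; 0 0 0 0 0 0 0.03; 0 0 0 0 0 0 0.03; 0 -0.03 0 0 0 0 0.03; 0 -0.05 0 0 0 0 0.03; 0 -0.05 0 0 0 0 0.03; 0 -0.05 0 0 0 0 0.03; 0 0 0 0 0 0 0.03", "grip_force": 30}}

```text
clock: 17.98
position: [451.6, 105.0, 204.8]
ee_rot: [-1.569, 0.059, -0.063]
ft_force: [-0.1, -0.1, -1.5]
grip_width: 46.6
```

Run:
```python
from h import *
st();plan((686.7,73.6,200),down(-0.0777))
```

```text
{'clock': np.float64(17.975), 'joint_pos': array([-1.400e-02,  3.380e-01,  1.847e+00,  1.000e-03,  9.550e-01,
        6.300e-02]), 'position': array([451.639, 105.01 , 204.766]), 'ee_rot': array([-1.569,  0.059, -0.063]), 'ft_force': array([-0.085, -0.126, -1.533]), 'grip_width': np.float64(46.551)}
shift tool m [ 0.2368  0.0054 -0.0131] rows>= 4
turn tool [-0.0008  0.0002  0.0027]
```

Call:
{"method": "move_arm", "body": {"moves": "0.05 0 -0.003 0 0 0.002 0.03; 0.06 0 -0.003 0 0 0 0.03; 0.06 0 -0.003 0 0 0 0.03; 0.05 0 -0.003 0 0 0 0.03; 0.017 0 0 0 0 0 0.03; 0 0 0 0 0 0 0.03"}}

```text
clock: 18.73
position: [684.6, 74.2, 192.0]
ee_rot: [-1.569, 0.076, -0.045]
ft_force: [-1.0, -0.1, -0.9]
grip_width: 46.5
```

Run:
```python
from h import *
st();plan((686.7,73.4,130),down(-0.0777))
```

```text
{'clock': np.float64(18.725), 'joint_pos': array([-5.400e-02,  6.550e-01,  1.271e+00,  1.000e-03,  1.235e+00,
        2.300e-02]), 'position': array([684.583,  74.208, 191.956]), 'ee_rot': array([-1.569,  0.076, -0.045]), 'ft_force': array([-0.957, -0.133, -0.922]), 'grip_width': np.float64(46.466)}
shift tool m [ 0.0034  0.0619 -0.0006] rows>= 1
turn tool [-0.      0.0006 -0.0197]
```

Call:
{"method": "move_arm", "body": {"moves": "0 0.01 -0.0006 0 0 -0.018 0.03; 0.001 0.02 0 0 0 0.003 0.03; -0.0005 0.015 0 0 0 0.003 0.03; -0.0005 0.012 0 0 0 0.003 0.03; 0 0 0 0 0 0 0.03"}}

```text
clock: 19.35
position: [677.5, 74.5, 127.1]
ee_rot: [-1.569, 0.078, -0.042]
ft_force: [-0.7, 0.6, -0.4]
grip_width: 46.4
```

Run:
```python
from h import *
st();plan((686.7,73.4,120),down(-0.0777))
f=shot("scene","s9.png")
a=cv2.imread('pics/s9.png'); cv2.imwrite('pics/s9z.png',cv2.resize(a[200:300,200:380],None,fx=4,fy=4))
```

```text
{'clock': np.float64(19.35), 'joint_pos': array([-0.054,  0.718,  1.34 ,  0.   ,  1.106,  0.022]), 'position': array([677.454,  74.535, 127.075]), 'ee_rot': array([-1.569,  0.078, -0.042]), 'ft_force': array([-0.655,  0.591, -0.427]), 'grip_width': np.float64(46.37)}
shift tool m [ 0.0095  0.0069 -0.0004] rows>= 1
turn tool [ 0.0002  0.0014 -0.0234]
```

View pics/s9z.png

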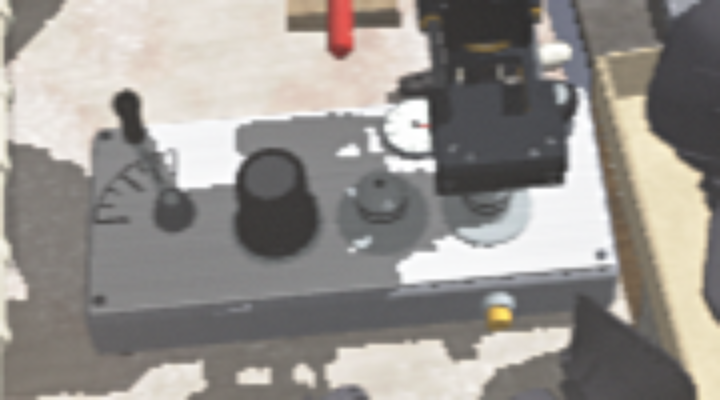

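Call:
{"method": "move_arm", "body": {"moves": "0.0085 -0.003 -0.0004 0 0.001 -0.023 0.03; 0 0 0 0 0 0 0.03; 0 0 0 0 0 0 0.03"}}

```text
clock: 19.77
position: [688.9, 73.3, 133.1]
ee_rot: [-1.57, 0.055, -0.067]
ft_force: [0.0, -0.8, -1.3]
grip_width: 46.5
```

Run:
```python
from h import *
st();plan((686.7,73.4,100),down(-0.0777))
```

```text
{'clock': np.float64(19.775), 'joint_pos': array([-0.055,  0.714,  1.33 , -0.   ,  1.09 ,  0.023]), 'position': array([688.88 ,  73.347, 133.062]), 'ee_rot': array([-1.57 ,  0.055, -0.067]), 'ft_force': array([ 0.012, -0.772, -1.339]), 'grip_width': np.float64(46.456)}
shift tool m [-0.0024  0.033  -0.0001] rows>= 1
turn tool [0.     0.0004 0.0074]
```

Call:
{"method": "move_arm", "body": {"moves": "-0.002 0.004 0 0 0 0.007 0.03; 0 0.006 0 0 0 0 0.03; 0 0.006 0 0 0 0 0.03; 0 0 0 0 0 0 0.03"}}

```text
clock: 20.27
position: [686.5, 73.5, 116.0]
ee_rot: [-1.57, 0.061, -0.06]
ft_force: [0.0, -0.1, -1.1]
grip_width: 46.0
```

Run:
```python
from h import *
st();plan((686.9,73.4,100),down(-0.0777))
```

```text
{'clock': np.float64(20.275), 'joint_pos': array([-0.055,  0.734,  1.341, -0.   ,  1.066,  0.023]), 'position': array([686.54 ,  73.488, 115.993]), 'ee_rot': array([-1.57 ,  0.061, -0.06 ]), 'ft_force': array([ 0.035, -0.096, -1.071]), 'grip_width': np.float64(46.023)}
shift tool m [ 0.0004  0.016  -0.0001] rows>= 1
turn tool [ 0.      0.0003 -0.0004]
```

Call:
{"method": "move_arm", "body": {"moves": "0.0003 0.005 0 0 0 0 0.03; 0 0.006 0 0 0 0 0.03; 0 0.005 0 0 0 0 0.03; 0 0 0 0 0 0 0.03"}}

```text
clock: 20.78
position: [686.7, 73.5, 98.5]
ee_rot: [-1.57, 0.062, -0.06]
ft_force: [0.3, -0.6, -1.1]
grip_width: 45.9
```

Run:
```python
from h import *
st();plan((686.9,73.4,82),down(-0.0777))
```

```text
{'clock': np.float64(20.775), 'joint_pos': array([-0.055,  0.756,  1.351, -0.   ,  1.036,  0.023]), 'position': array([686.702,  73.485,  98.462]), 'ee_rot': array([-1.57 ,  0.062, -0.06 ]), 'ft_force': array([ 0.309, -0.622, -1.128]), 'grip_width': np.float64(45.903)}
shift tool m [ 0.0002  0.0165 -0.0001] rows>= 1
turn tool [ 0.0001  0.0004 -0.001 ]
```

Call:
{"method": "move_arm", "body": {"moves": "0 0.005 0 0 0 0 0.03; 0 0.006 0 0 0 0 0.03; 0 0.003 0 0 0 0 0.03; 0 0.003 0 0 0 0 0.03; 0 0.0025 0 0 0 0 0.03"}}

```text
clock: 21.4
position: [687.1, 73.4, 83.8]
ee_rot: [-1.57, 0.06, -0.061]
ft_force: [-4.6, -0.4, 10.0]
grip_width: 46.1
```

Call:
{"method": "move_arm", "body": {"moves": "0 0.003 0 0 0 0 0.03; 0 0.003 0 0 0 0 0.03; 0 0.003 0 0 0 0 0.03"}}

```text
clock: 21.78
position: [687.1, 73.4, 83.8]
ee_rot: [-1.571, 0.058, -0.062]
ft_force: [-5.0, -0.5, 12.8]
grip_width: 46.1
```

Call:
{"method": "move_arm", "body": {"moves": "0 0 0 0 0 0 0.07; 0 0 0 0 0 0 0.07; 0 0 0 0 0 0 0.07; 0 -0.03 0 0 0 0 0.07; 0 -0.04 0 0 0 0 0.07; 0 -0.05 0 0 0 0 0.07; 0 -0.03 0 0 0 0 0.07; 0 0 0 0 0 0 0.07"}}

```text
clock: 22.78
position: [686.8, 73.5, 234.8]
ee_rot: [-1.571, 0.061, -0.059]
ft_force: [0.1, 0.9, -0.1]
grip_width: 70.2
```

Run:
```python
from h import *
st(); f=shot("wrist","w10.png"); W=cloud(f)
def fl(c,r=15):
    m=np.hypot(W[...,0]-c[0],W[...,1]-c[1])<r; q=W[...,2][m]; q=q[q>100]; return np.median(q).round(2) if len(q) else None
print(disc(W,(687,73),40,105,125), fl((676,-61)),fl((687,73)))
f=shot("scene","s10.png"); W=cloud(f); print(fl((676,-61)),fl((687,73)))
f=shot("top","t10.png"); W=cloud(f); print(fl((676,-61)),fl((687,73)))
pts(f,["cup_0","lever_grip","knob_top","wheel"])
plan((630.8,128.9,140),down(-0.0777))
```

```text
{'clock': np.float64(22.775), 'joint_pos': array([-5.400e-02,  6.090e-01,  1.238e+00, -1.000e-03,  1.297e+00,
        2.300e-02]), 'position': array([686.751,  73.517, 234.819]), 'ee_rot': array([-1.571,  0.061, -0.059]), 'ft_force': array([ 0.132,  0.934, -0.142]), 'grip_width': np.float64(70.24)}
(2009, array([687.2,  74.5, 115. ]), array([687.1,  74.2]), array([44.4, 44.2, 12.5])) None 115.51
117.53 475.38
118.08 575.23
cup_0 0.79 [678.9 -60.7  61.2]
lever_grip 0.65 [ 599.4 -141.6  107.7]
wheel 0.87 [ 352.3 -185.4    0.7]
wheel 0.38 [676.3 -55.8  59.1]
shift tool m [-0.0565  0.0908  0.0512] rows>= 2
turn tool [ 0.0013  0.0007 -0.0104]
```

View pics/w10.png

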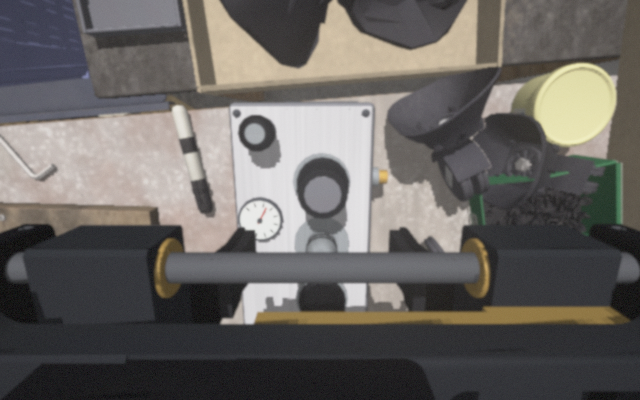

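Run:
```python
from h import *
for n in("wrist","scene"):
    W=cloud(shot(n)); 
    for y0,y1 in((148,170),(170,200),(200,240)):
        m=(W[...,0]>530)&(W[...,0]<735)&(W[...,1]>y0)&(W[...,1]<y1); print(n,y0,np.nanpercentile(W[...,2][m],[50,99,100]))
W=cloud(shot("wrist")); print(disc(W,(631,129),25,88,105))
```

```text
wrist 148 [49.58273185 60.97368621 62.67096788]
wrist 170 [ 39.03282202 160.40084035 167.65250355]
wrist 200 [  2.924867   170.6755956  174.81008323]
scene 148 [57.09382134 63.50493164 63.9115243 ]
scene 170 [ 38.80320636 155.0525228  166.86870759]
scene 200 [123.24164292 177.55996616 181.60885406]
(1069, array([631.1, 130. ,  93.4]), array([630.6, 129.8]), array([33.8, 32.6,  9.5]))
```

Run:
```python
from h import *
W=np.concatenate([cloud(shot("wrist")).reshape(-1,3),cloud(shot("scene")).reshape(-1,3)])
W=W[~np.isnan(W[:,0])]
for x0 in range(520,740,20):
    r=[]
    for y0 in range(150,250,10):
        q=W[(W[:,0]>=x0)&(W[:,0]<x0+20)&(W[:,1]>=y0)&(W[:,1]<y0+10)]
        r.append(int(np.percentile(q[:,2],98)) if len(q)>2 else -1)
    print(x0,r)
```

```text
520 [16, 15, -1, 1, 0, 1, 0, 2, 1, 17]
540 [0, -1, -1, 0, 0, 0, 0, 0, 0, 17]
560 [0, -1, 53, 52, 51, 51, 52, 52, 51, 52]
580 [51, -1, 53, 3, 5, 5, 3, 3, 3, 3]
600 [62, 47, 52, 3, 4, 4, 3, 3, 3, 3]
620 [61, -1, 52, 4, 3, 172, 173, 175, 179, 174]
640 [60, -1, 52, 150, 165, 171, 174, 178, 176, 178]
660 [59, -1, 127, 143, 152, 163, 167, 174, 180, 179]
680 [58, -1, 53, 124, 136, 150, 158, 169, 175, 173]
700 [52, -1, 53, 3, 4, 5, 151, 165, 173, 184]
720 [50, -1, 52, 3, 4, 82, 131, 124, 162, 185]
```

Call:
{"method": "move_arm", "body": {"moves": "-0.03 0.02 0.025 0.001 0 -0.01 0.07; -0.026 0.03 0.026 0 0 0 0.07; 0 0.02 0 0 0 0 0.07; 0 0 0 0 0 0 0.07"}}

```text
clock: 23.88
position: [633.1, 129.7, 161.2]
ee_rot: [-1.57, 0.056, -0.066]
ft_force: [0.5, -0.3, -0.3]
grip_width: 70.2
```

Run:
```python
from h import *
st(); W=cloud(shot("wrist","w11.png")); print(disc(W,(631,129),25,88,105))
plan((630.8,129.2,110),down(-0.0777))
```

```text
{'clock': np.float64(23.875), 'joint_pos': array([ 3.000e-02,  6.230e-01,  1.439e+00, -1.000e-03,  1.074e+00,
        1.080e-01]), 'position': array([633.073, 129.731, 161.155]), 'ee_rot': array([-1.57 ,  0.056, -0.066]), 'ft_force': array([ 0.529, -0.289, -0.258]), 'grip_width': np.float64(70.162)}
(1530, array([630.2, 131.2,  93.4]), array([630. , 130.4]), array([32.7, 33. ,  9.4]))
shift tool m [-0.0033  0.0521 -0.0009] rows>= 1
turn tool [-0.0005 -0.0005  0.008 ]
```

View pics/w11.png

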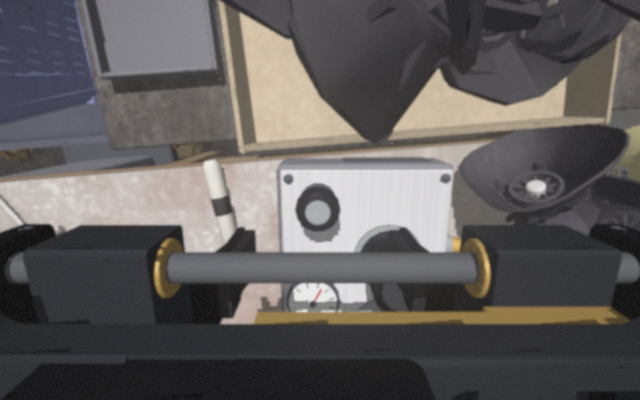

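Call:
{"method": "move_arm", "body": {"moves": "-0.003 0.008 -0.0005 0 0 0.008 0.07; 0 0.02 0 0 0 0.002 0.07; -0.0005 0.02 0 0 0 0.002 0.07; 0 0 0 0 0 0 0.07"}}

```text
clock: 24.42
position: [632.7, 128.3, 113.3]
ee_rot: [-1.569, 0.063, -0.063]
ft_force: [-0.0, -0.2, 0.2]
grip_width: 70.1
```

Run:
```python
from h import *
st(); plan((630.5,129.6,70),down(-0.0777))
f=shot("scene","s11.png");a=f["image"]; cv2.imwrite('pics/s11z.png',cv2.resize(a[170:290,240:440],None,fx=4,fy=4))
```

```text
{'clock': np.float64(24.425), 'joint_pos': array([2.70e-02, 6.84e-01, 1.47e+00, 1.00e-03, 9.87e-01, 1.06e-01]), 'position': array([632.718, 128.315, 113.344]), 'ee_rot': array([-1.569,  0.063, -0.063]), 'ft_force': array([-0.025, -0.231,  0.233]), 'grip_width': np.float64(70.131)}
shift tool m [-0.0023  0.0433  0.0011] rows>= 1
turn tool [-0.0009 -0.0025  0.0002]
```

View pics/s11z.png

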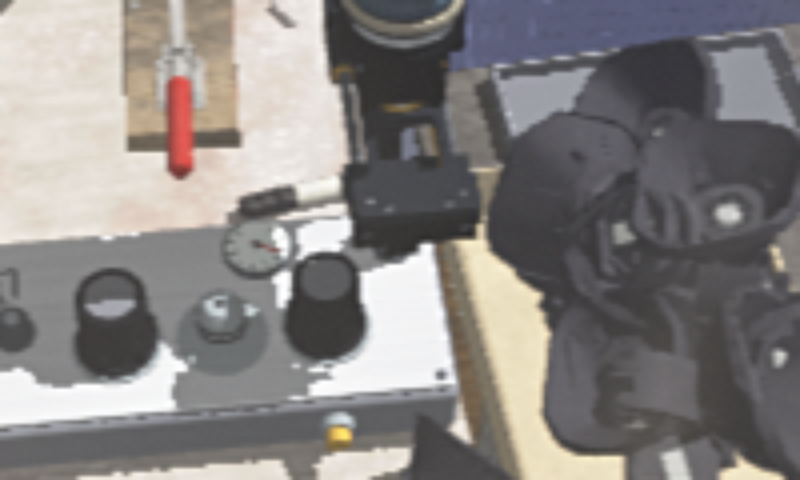

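Call:
{"method": "move_arm", "body": {"moves": "-0.0025 0.008 0.001 0 -0.002 0 0.06; 0 0.012 0 0 0 0.002 0.06; -0.0005 0.012 0 0 0 0.002 0.06; -0.0005 0.01 0 0 0 0 0.06; 0 0 0 0 0 0 0.06"}}

```text
clock: 25.1
position: [631.0, 129.7, 70.4]
ee_rot: [-1.569, 0.061, -0.062]
ft_force: [0.6, -0.4, 0.1]
grip_width: 59.8
```

Run:
```python
from h import *
st(); plan((630.5,129.6,69.5),down(-0.0777))
```

```text
{'clock': np.float64(25.1), 'joint_pos': array([0.029, 0.742, 1.496, 0.002, 0.903, 0.106]), 'position': array([630.985, 129.7  ,  70.407]), 'ee_rot': array([-1.569,  0.061, -0.062]), 'ft_force': array([ 0.591, -0.391,  0.057]), 'grip_width': np.float64(59.764)}
shift tool m [-0.0005  0.0009 -0.0001] rows>= 1
turn tool [-0.0014 -0.0005  0.0003]
```

Close on the knob head, then pull up.

Call:
{"method": "move_arm", "body": {"moves": "0 0.001 0 0 0 0 0.02; 0 0 0 0 0 0 0.02; 0 0 0 0 0 0 0.02; 0 0 0 0 0 0 0.02; 0 0 0 0 0 0 0.02; 0 0 0 0 0 0 0.02", "grip_force": 45}}

```text
clock: 25.85
position: [630.2, 129.9, 70.0]
ee_rot: [-1.569, 0.062, -0.061]
ft_force: [-1.1, 1.0, -0.1]
grip_width: 31.7
```

Call:
{"method": "move_arm", "body": {"moves": "0 -0.004 0 0 0 0 0.02; 0 -0.005 0 0 0 0 0.02; 0 -0.005 0 0 0 0 0.02; 0 -0.005 0 0 0 0 0.02; 0 -0.004 0 0 0 0 0.02; 0 -0.002 0 0 0 0 0.02; 0 0 0 0 0 0 0.02"}}

```text
clock: 26.72
position: [630.2, 129.8, 90.0]
ee_rot: [-1.568, 0.064, -0.06]
ft_force: [0.5, 0.8, -0.7]
grip_width: 31.6
```

Call:
{"method": "move_arm", "body": {"moves": "0 -0.003 0 0 0 0 0.02; 0 -0.002 0 0 0 0 0.02; 0 0 0 0 0 0 0.02"}}

```text
clock: 27.1
position: [630.2, 129.9, 90.1]
ee_rot: [-1.568, 0.065, -0.06]
ft_force: [0.5, -0.1, -4.3]
grip_width: 31.6
```

Call:
{"method": "move_arm", "body": {"moves": "0 0 0 0 0 0 0.06; 0 0 0 0 0 0 0.06; 0 0 0 0 0 0 0.06; 0 -0.02 0 0 0 0 0.06; 0 -0.04 0 0 0 0 0.06; 0 -0.05 0 0 0 0 0.06; 0 0 0 0 0 0 0.06"}}

```text
clock: 27.98
position: [632.2, 129.3, 212.2]
ee_rot: [-1.568, 0.057, -0.066]
ft_force: [0.4, 0.1, -0.4]
grip_width: 59.9
```

Run:
```python
from h import *
st(); f=shot("wrist","w12.png"); W=cloud(f); print(disc(W,(631,129),25,95,125))
pts(f,["knob_top","cup_0"])
plan((599.8,-146,190),down(-0.863))
plan((599.8,-146,190),down(-0.0777))
```

```text
{'clock': np.float64(27.975), 'joint_pos': array([0.028, 0.564, 1.394, 0.002, 1.178, 0.106]), 'position': array([632.178, 129.294, 212.169]), 'ee_rot': array([-1.568,  0.057, -0.066]), 'ft_force': array([ 0.354,  0.112, -0.368]), 'grip_width': np.float64(59.861)}
(1261, array([630.1, 131.3, 113.2]), array([630.2, 130.6]), array([32.7, 32.7, 15.1]))
knob_top 0.93 [633.3 128.2 117.8]
cup_0 0.94 [684.5  73.   64.7]
shift tool m [-0.0064  0.0159 -0.2765] rows>= 5
turn tool [ 0.002   0.7842 -0.0067]
shift tool m [-0.0064  0.0159 -0.2765] rows>= 5
turn tool [-0.0007 -0.0011 -0.0068]
```

View pics/w12.png

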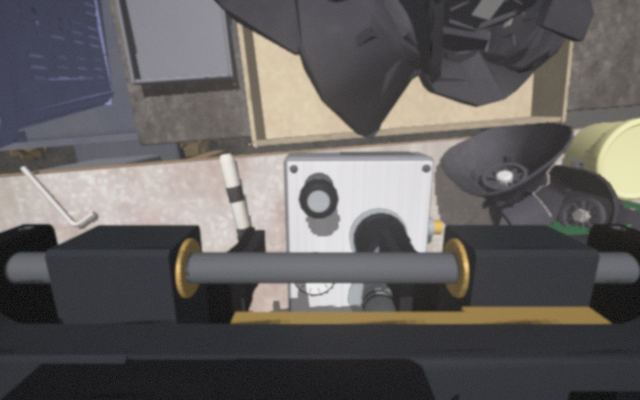

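Call:
{"method": "move_arm", "body": {"moves": "-0.0015 0 -0.055 0 0 -0.006 0.045; -0.0015 0 -0.055 0 0 0 0.045; -0.0015 0 -0.055 0 0 0 0.045; -0.0015 0 -0.055 0 0 0 0.045; 0 0 -0.055 0 0 0 0.045; 0 0 0 0 0.16 0 0.045; 0 0 0 0 0.16 0 0.045; 0 0 0 0 0.16 0 0.045; 0 0 0 0 0.16 0 0.045; 0 0 0 0 0.14 0 0.045; 0 0 0 0 0 0 0.045; 0 0 0 0 0 0 0.045"}}

```text
clock: 29.62
position: [586.2, -149.4, 182.7]
ee_rot: [-1.462, 0.725, -0.652]
ft_force: [0.2, 0.5, -0.0]
grip_width: 45.2
```

Run:
```python
from h import *
st(); f=shot("wrist","w13.png"); W=cloud(f); print(disc(W,(600,-146),25,105,125)); print(disc(W,(600,-146),25,116,125))
pts(f,["lever_grip","lever_pivot"])
plan((599.8,-146,150),down(-0.863))
```

```text
{'clock': np.float64(29.625), 'joint_pos': array([-0.433,  0.565,  1.489, -0.003,  1.133,  0.45 ]), 'position': array([ 586.159, -149.416,  182.749]), 'ee_rot': array([-1.462,  0.725, -0.652]), 'ft_force': array([ 0.222,  0.474, -0.016]), 'grip_width': np.float64(45.153)}
(537, array([ 600.6, -145.3,  116. ]), array([ 600. , -145.7]), array([18.1, 18.2, 12.8]))
(332, array([ 599.8, -146.1,  117.4]), array([ 599.6, -146.1]), array([15.6, 15.4,  3.7]))
lever_grip 0.88 [ 597.1 -147.7  105.9]
lever_pivot 0.66 [ 661.1 -122.8  103.4]
shift tool m [0.0069 0.0329 0.0132] rows>= 1
turn tool [ 0.0211 -0.0193 -0.0384]
```

View pics/w13.png

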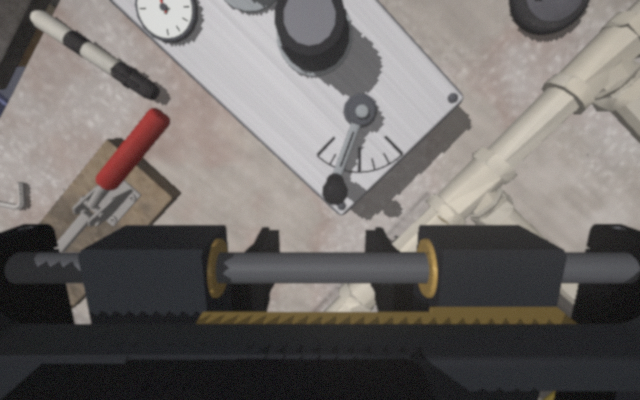

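Call:
{"method": "move_arm", "body": {"moves": "0.007 0.01 0.0132 0.021 -0.019 -0.038 0.045; 0 0.02 0 0 0 0 0.045; 0 0 0 0 0 0 0.045; 0 0 0 0 0 0 0.045"}}

```text
clock: 30.28
position: [602.3, -146.8, 153.7]
ee_rot: [-1.464, 0.669, -0.675]
ft_force: [0.1, 0.3, 0.1]
grip_width: 44.8
```

Run:
```python
from h import *
st(); plan((599.8,-146,87),down(-0.863))
```

```text
{'clock': np.float64(30.275), 'joint_pos': array([-0.419,  0.601,  1.513,  0.   ,  1.024,  0.441]), 'position': array([ 602.325, -146.798,  153.73 ]), 'ee_rot': array([-1.464,  0.669, -0.675]), 'ft_force': array([0.102, 0.341, 0.053]), 'grip_width': np.float64(44.761)}
shift tool m [-0.0025  0.0667 -0.0015] rows>= 2
turn tool [-0.0018  0.0028  0.0035]
```

Call:
{"method": "move_arm", "body": {"moves": "-0.0025 0.01 -0.0015 -0.002 0.003 0.004 0.045; 0 0.02 0 0 0 0.001 0.045; 0 0.02 0 0 0 0.001 0.045; 0 0.014 0 0 0 0 0.045; 0 0 0 0 0 0 0.045"}}

```text
clock: 30.9
position: [600.5, -146.6, 89.4]
ee_rot: [-1.463, 0.673, -0.675]
ft_force: [-0.2, 0.0, 0.1]
grip_width: 44.7
```

Run:
```python
from h import *
st(); plan((599.8,-146,86),down(-0.863))
f=shot("wrist","w14.png")
```

```text
{'clock': np.float64(30.9), 'joint_pos': array([-4.200e-01,  6.870e-01,  1.558e+00,  1.000e-03,  8.940e-01,
        4.420e-01]), 'position': array([ 600.495, -146.58 ,   89.389]), 'ee_rot': array([-1.463,  0.673, -0.675]), 'ft_force': array([-0.199,  0.008,  0.094]), 'grip_width': np.float64(44.656)}
shift tool m [-0.0009  0.0034 -0.0002] rows>= 1
turn tool [-0.0014 -0.0004  0.001 ]
```

View pics/w14.png

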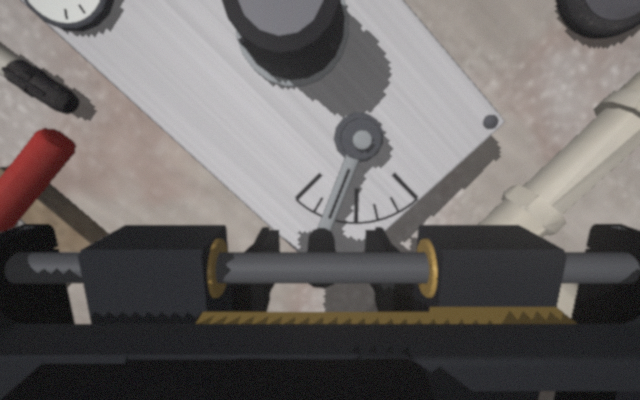

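Call:
{"method": "move_arm", "body": {"moves": "-0.0005 0.003 0 0 0 0 0.005; 0 0 0 0 0 0 0.005; 0 0 0 0 0 0 0.005; 0 0 0 0 0 0 0.005; 0 0 0 0 0 0 0.005", "grip_force": 12}}

```text
clock: 31.58
position: [601.1, -146.5, 88.8]
ee_rot: [-1.463, 0.67, -0.678]
ft_force: [0.2, -0.3, -1.7]
grip_width: 17.5
```

Run:
```python
from h import *
st(); 
yaw=-.0777; piv=np.array([656.1,-126.0])
for d in (24,30,35,40,45,50):
    a=np.radians(d); R=np.array([[np.cos(yaw),-np.sin(yaw)],[np.sin(yaw),np.cos(yaw)]])
    print(d,piv+R@(-60*np.array([np.cos(a),np.sin(a)])))
plan((610.5,-165,86.5),down(-.863))
```

```text
{'clock': np.float64(31.575), 'joint_pos': array([-4.20e-01,  6.88e-01,  1.56e+00,  1.00e-03,  8.89e-01,  4.43e-01]), 'position': array([ 601.143, -146.512,   88.758]), 'ee_rot': array([-1.463,  0.67 , -0.678]), 'ft_force': array([ 0.193, -0.331, -1.74 ]), 'grip_width': np.float64(17.546)}
24 [ 599.55835066 -146.07590323]
30 [ 601.96659505 -151.87613705]
35 [ 604.42784294 -156.49570765]
40 [ 607.28234715 -160.8831875 ]
45 [ 610.50838317 -165.00518524]
50 [ 614.08139893 -168.83032996]
shift tool m [ 0.0201  0.0023 -0.0049] rows>= 1
turn tool [-0.0028  0.      0.0042]
```

Call:
{"method": "move_arm", "body": {"moves": "0 0 0 0 0 0 0.035; 0 0 0 0 0 0 0.035; 0 0.006 0 0 0 0 0.035; 0 0.002 0 0 0 0 0.035; 0 0 0 0 0 0 0.005; 0 0 0 0 0 0 0.005; 0 0 0 0 0 0 0.005; 0 0 0 0 0 0 0.005"}}

```text
clock: 32.58
position: [601.8, -146.8, 80.4]
ee_rot: [-1.463, 0.669, -0.679]
ft_force: [-0.7, -0.8, -0.2]
grip_width: 16.4
```

Call:
{"method": "move_arm", "body": {"moves": "0.005 0 -0.002 0 0 0 0.005; 0.005 0 -0.0015 0 0 0 0.005; 0.005 0 -0.001 0 0 0 0.005; 0.003 0 0 0 0 0 0.005; 0 0 0 0 0 0 0.005"}}

```text
clock: 33.2
position: [607.5, -161.9, 80.2]
ee_rot: [-1.462, 0.675, -0.671]
ft_force: [-0.7, 2.5, 1.4]
grip_width: 16.5
```

Run:
```python
from h import *
st(); plan((610.5,-165,80.4),down(-.863))
f=shot("wrist","w15.png"); pts(f,["lever_grip","lever_pivot"]); a=f["image"]; cv2.imwrite('pics/w15z.png',cv2.resize(a[90:290,250:450],None,fx=3,fy=3,interpolation=cv2.INTER_CUBIC))
```

```text
{'clock': np.float64(33.2), 'joint_pos': array([-0.439,  0.712,  1.532,  0.003,  0.899,  0.421]), 'position': array([ 607.501, -161.874,   80.245]), 'ee_rot': array([-1.462,  0.675, -0.671]), 'ft_force': array([-0.722,  2.509,  1.432]), 'grip_width': np.float64(16.508)}
shift tool m [ 0.0043 -0.0002  0.0002] rows>= 1
turn tool [-0.001   0.001  -0.0028]
lever_pivot 0.98 [ 660.8 -125.7  103.3]
```

View pics/w15z.png

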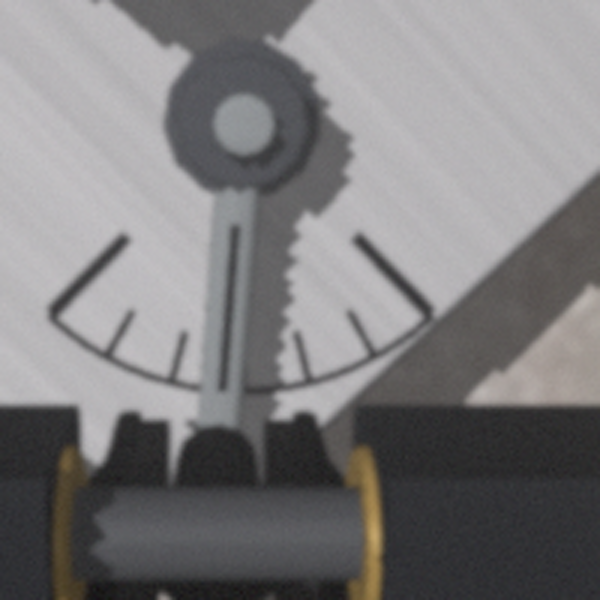

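Call:
{"method": "move_arm", "body": {"moves": "0.004 0 0 -0.001 0.001 -0.003 0.005; 0 0 0 0 0 0 0.005; 0 0 0 0 0 0 0.005"}}

```text
clock: 33.72
position: [609.5, -165.2, 80.2]
ee_rot: [-1.465, 0.674, -0.673]
ft_force: [-3.7, 2.2, 2.4]
grip_width: 15.9
```

Run:
```python
from h import *
st(); plan((610.5,-165,80.4),down(-.863))
f=shot("wrist","w16.png"); a=f["image"]; cv2.imwrite('pics/w16z.png',cv2.resize(a[90:290,250:450],None,fx=3,fy=3,interpolation=cv2.INTER_CUBIC))
```

```text
{'clock': np.float64(33.725), 'joint_pos': array([-0.441,  0.715,  1.525, -0.002,  0.902,  0.423]), 'position': array([ 609.542, -165.233,   80.214]), 'ee_rot': array([-1.465,  0.674, -0.673]), 'ft_force': array([-3.65 ,  2.204,  2.402]), 'grip_width': np.float64(15.907)}
shift tool m [ 0.0004 -0.0002  0.0009] rows>= 1
turn tool [ 0.0016  0.0008 -0.    ]
```

View pics/w16z.png

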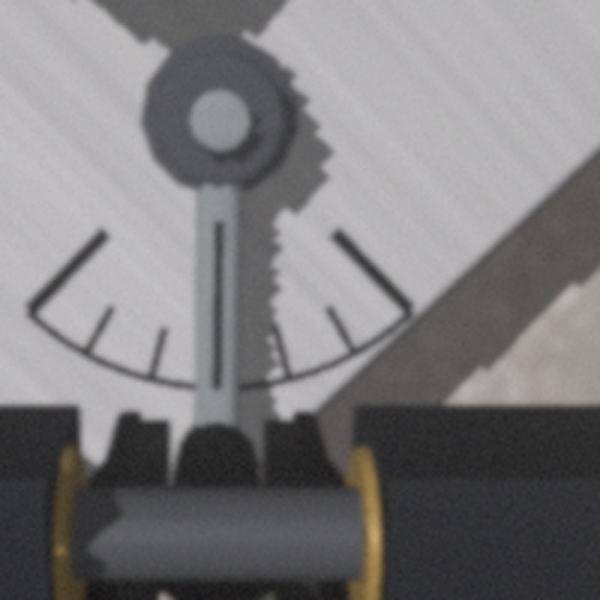

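Call:
{"method": "move_arm", "body": {"moves": "0.0012 0 0.0005 0 0 0 0.005; 0 0 0 0 0 0 0.005; 0 0 0 0 0 0 0.005"}}

```text
clock: 34.15
position: [610.0, -165.7, 80.2]
ee_rot: [-1.466, 0.675, -0.671]
ft_force: [-3.1, 1.6, 2.5]
grip_width: 16.4
```

Run:
```python
from h import *
st(); plan((610.5,-165,80.4),down(-.863))
f=shot("wrist","w17.png"); a=f["image"]; cv2.imwrite('pics/w17z.png',cv2.resize(a[100:250,260:410],None,fx=4,fy=4,interpolation=cv2.INTER_CUBIC))
```

```text
{'clock': np.float64(34.15), 'joint_pos': array([-0.441,  0.716,  1.522, -0.003,  0.906,  0.423]), 'position': array([ 609.98 , -165.682,   80.223]), 'ee_rot': array([-1.466,  0.675, -0.671]), 'ft_force': array([-3.097,  1.589,  2.484]), 'grip_width': np.float64(16.374)}
shift tool m [-0.0002 -0.0002  0.0008] rows>= 1
turn tool [ 0.0028  0.0014 -0.0012]
```

View pics/w17z.png

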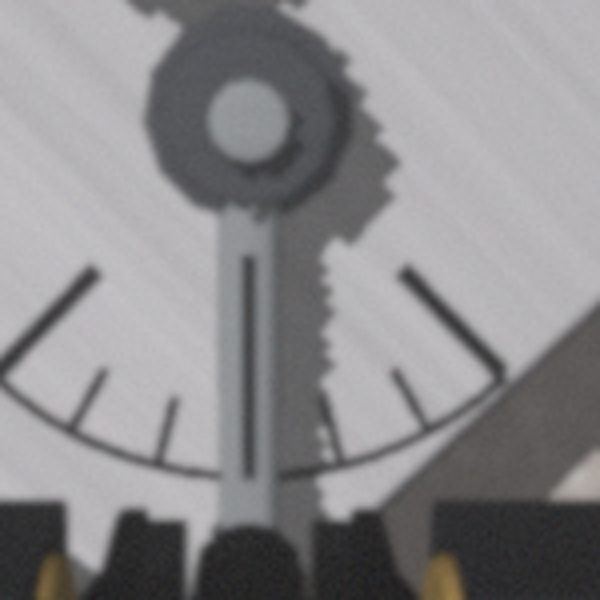

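Call:
{"method": "move_arm", "body": {"moves": "0 0 0 0 0 0 0.005; 0 0 0 0 0 0 0.005; 0 0 0 0 0 0 0.005; 0 0 0 0 0 0 0.005; 0 0 0 0 0 0 0.005; 0 0 0 0 0 0 0.005; 0 0 0 0 0 0 0.005; 0 0 0 0 0 0 0.005; 0 0 0 0 0 0 0.005; 0 0 0 0 0 0 0.005; 0 0 0 0 0 0 0.005; 0 0 0 0 0 0 0.005; 0 0 0 0 0 0 0.005; 0 0 0 0 0 0 0.005; 0 0 0 0 0 0 0.005; 0 0 0 0 0 0 0.005"}}

```text
clock: 36.2
position: [609.9, -165.7, 80.2]
ee_rot: [-1.466, 0.675, -0.671]
ft_force: [-3.1, 0.6, 2.7]
grip_width: 16.5
```

Run:
```python
from h import *
st()
f=shot("wrist","w18.png"); a=f["image"]; cv2.imwrite('pics/w18z.png',cv2.resize(a[100:250,260:410],None,fx=4,fy=4,interpolation=cv2.INTER_CUBIC))
```

```text
{'clock': np.float64(36.2), 'joint_pos': array([-0.441,  0.716,  1.522, -0.003,  0.906,  0.423]), 'position': array([ 609.944, -165.704,   80.186]), 'ee_rot': array([-1.466,  0.675, -0.671]), 'ft_force': array([-3.141,  0.638,  2.693]), 'grip_width': np.float64(16.459)}
```

View pics/w18z.png

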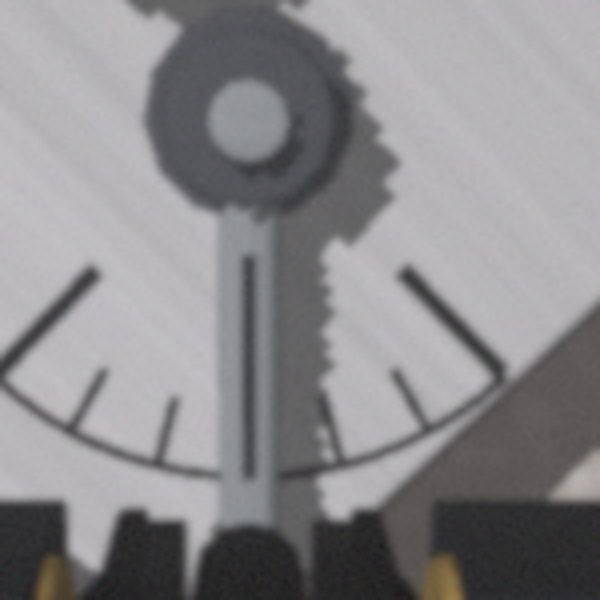

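Call:
{"method": "move_arm", "body": {"moves": "0 0 0 0 0 0 0.005; 0 0 0 0 0 0 0.005; 0 0 0 0 0 0 0.005; 0 0 0 0 0 0 0.005; 0 0 0 0 0 0 0.005; 0 0 0 0 0 0 0.005; 0 0 0 0 0 0 0.005; 0 0 0 0 0 0 0.005; 0 0 0 0 0 0 0.005; 0 0 0 0 0 0 0.005; 0 0 0 0 0 0 0.005; 0 0 0 0 0 0 0.005; 0 0 0 0 0 0 0.005; 0 0 0 0 0 0 0.005; 0 0 0 0 0 0 0.005; 0 0 0 0 0 0 0.005; 0 0 0 0 0 0 0.005; 0 0 0 0 0 0 0.005; 0 0 0 0 0 0 0.005; 0 0 0 0 0 0 0.005"}}

```text
clock: 38.75
position: [609.9, -165.7, 80.2]
ee_rot: [-1.466, 0.675, -0.671]
ft_force: [-2.9, 1.5, 3.3]
grip_width: 16.1
```

Run:
```python
from h import *
s=st()
f=shot("wrist"); a=f["image"]; cv2.imwrite('pics/w19z.png',cv2.resize(a[100:250,260:410],None,fx=4,fy=4,interpolation=cv2.INTER_CUBIC))
f=shot("scene","s19.png"); pts(f,["cup_0","knob_top"])
yaw=-.0777; piv=np.array([656.1,-126.0]);R=np.array([[np.cos(yaw),-np.sin(yaw)],[np.sin(yaw),np.cos(yaw)]])
q=[]
T=Rn.from_rotvec(s["ee_rot"]).inv()
for d in range(45,-10,-5):
    a=np.radians(d); q.append(np.append(piv+R@(-60*np.array([np.cos(a),np.sin(a)])),0))
for i in range(1,len(q)): print(45-5*i,(T.apply(q[i]-q[i-1])/1000).round(4))
```

```text
{'clock': np.float64(38.75), 'joint_pos': array([-0.441,  0.716,  1.522, -0.003,  0.906,  0.423]), 'position': array([ 609.922, -165.698,   80.178]), 'ee_rot': array([-1.466,  0.675, -0.671]), 'ft_force': array([-2.94 ,  1.455,  3.349]), 'grip_width': np.float64(16.108)}
cup_0 0.96 [679.9 -61.8  63.2]
cup_0 0.65 [688.6  72.9  64.9]
knob_top 0.71 [630.2 126.6 118.3]
40 [-0.0052  0.      0.0002]
35 [-0.0052  0.      0.0007]
30 [-0.0051  0.      0.0011]
25 [-0.005   0.      0.0016]
20 [-0.0048  0.      0.002 ]
15 [-0.0046 -0.      0.0024]
10 [-0.0044 -0.      0.0028]
5 [-0.0041 -0.      0.0032]
0 [-0.0039 -0.      0.0035]
-5 [-0.0035 -0.      0.0039]
```

View pics/s19.png

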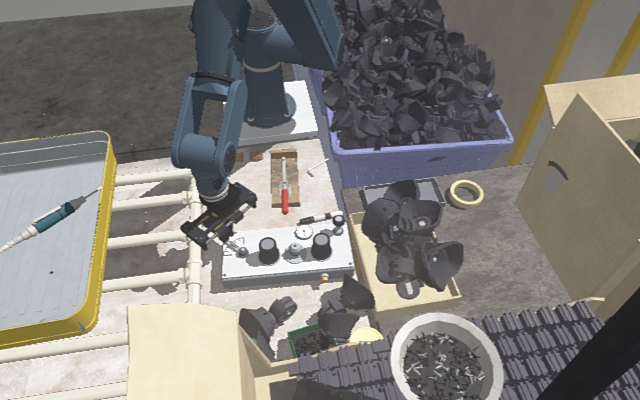

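View pics/w19z.png

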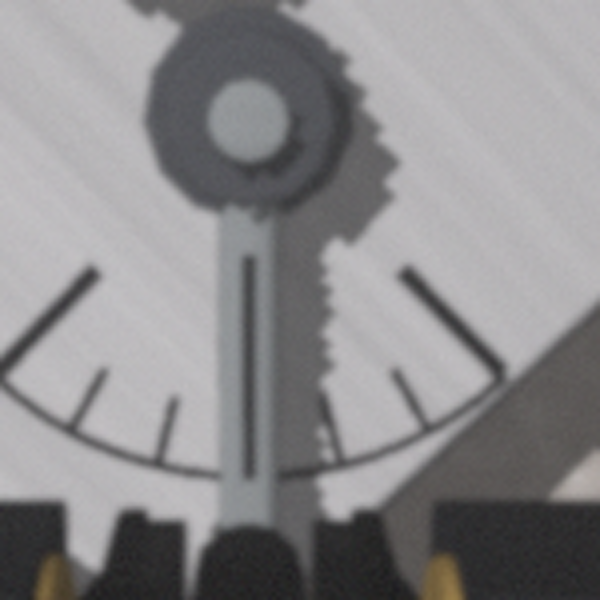

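Call:
{"method": "move_arm", "body": {"moves": "-0.0052 0 0.0002 0 0 0 0.005; -0.0052 0 0.0007 0 0 0 0.005; -0.0051 0 0.0011 0 0 0 0.005; -0.005 0 0.0016 0 0 0 0.005; -0.0048 0 0.002 0 0 0 0.005; -0.0046 0 0.0024 0 0 0 0.005; -0.0044 0 0.0028 0 0 0 0.005; 0 0 0 0 0 0 0.005"}}

```text
clock: 39.95
position: [602.1, -147.5, 80.6]
ee_rot: [-1.48, 0.658, -0.699]
ft_force: [-0.7, 0.2, 0.2]
grip_width: 16.8
```

Run:
```python
from h import *
st(); plan((596.3,-121.3,80.2),down(-.863))
f=shot("wrist"); a=f["image"]; cv2.imwrite('pics/w20z.png',cv2.resize(a[100:250,250:450],None,fx=4,fy=4,interpolation=cv2.INTER_CUBIC))
```

```text
{'clock': np.float64(39.95), 'joint_pos': array([-0.411,  0.696,  1.574, -0.024,  0.847,  0.471]), 'position': array([ 602.096, -147.512,   80.554]), 'ee_rot': array([-1.48 ,  0.658, -0.699]), 'ft_force': array([-0.654,  0.195,  0.214]), 'grip_width': np.float64(16.768)}
shift tool m [-0.0237 -0.0004  0.0125] rows>= 1
turn tool [ 0.0051 -0.0039  0.0299]
```

View pics/w20z.png

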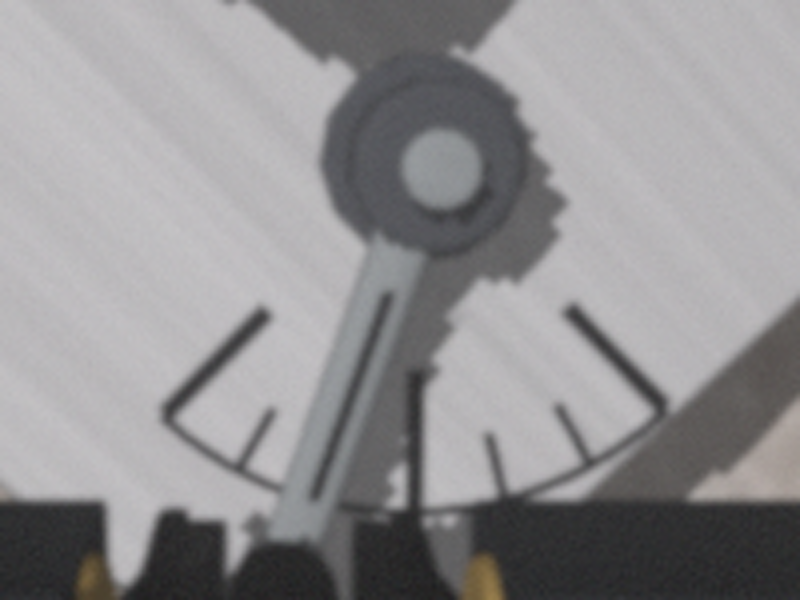

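Call:
{"method": "move_arm", "body": {"moves": "-0.0065 0 0.0022 0.005 -0.004 0.03 0.005; -0.006 0 0.0025 0 0 0 0.005; -0.006 0 0.003 0 0 0.003 0.005; -0.006 0 0.0035 0 0 0.003 0.005; 0 0 0 0 0 0 0.005"}}

```text
clock: 40.62
position: [599.4, -125.7, 80.7]
ee_rot: [-1.462, 0.67, -0.679]
ft_force: [-1.8, -0.1, 0.8]
grip_width: 16.7
```

Run:
```python
from h import *
st(); plan((596.3,-121.3,80.2),down(-.863))
f=shot("wrist"); a=f["image"]; cv2.imwrite('pics/w21z.png',cv2.resize(a[100:250,250:450],None,fx=4,fy=4,interpolation=cv2.INTER_CUBIC))
```

```text
{'clock': np.float64(40.625), 'joint_pos': array([-0.39 ,  0.693,  1.581,  0.002,  0.862,  0.473]), 'position': array([ 599.447, -125.702,   80.652]), 'ee_rot': array([-1.462,  0.67 , -0.679]), 'ft_force': array([-1.829, -0.054,  0.805]), 'grip_width': np.float64(16.661)}
shift tool m [-0.0054  0.0004  0.0005] rows>= 1
turn tool [-0.0037 -0.001   0.0039]
```

View pics/w21z.png

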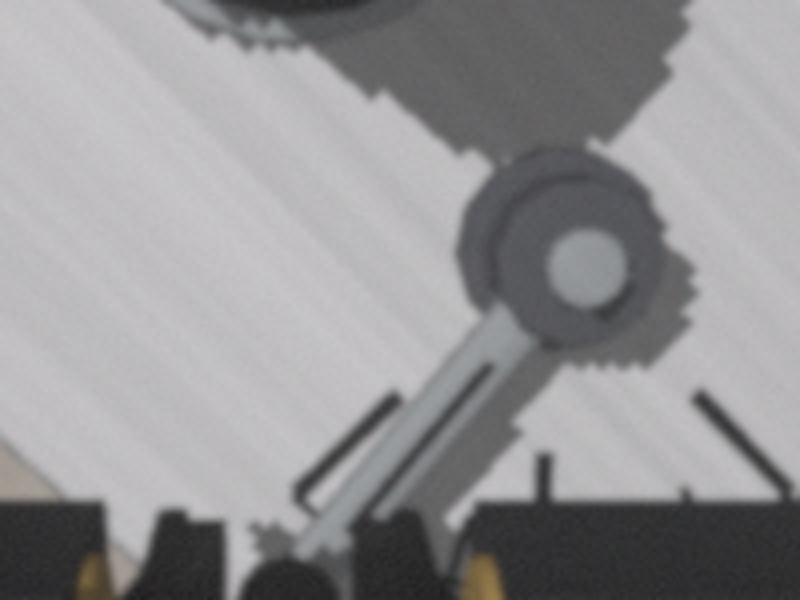

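Call:
{"method": "move_arm", "body": {"moves": "-0.004 0 0.003 -0.003 0 0.004 0.005; -0.004 0 0.004 0 0 0 0.005; -0.003 0 0.003 0 0 0 0.005; -0.002 0 0.002 0 0 0 0.005"}}

```text
clock: 41.18
position: [600.3, -118.3, 80.7]
ee_rot: [-1.483, 0.664, -0.677]
ft_force: [-2.6, -11.7, -2.4]
grip_width: 16.2
```

Run:
```python
from h import *
st(); plan((596.3,-121.3,80.2),down(-.863))
f=shot("wrist"); a=f["image"]; cv2.imwrite('pics/w22z.png',cv2.resize(a[100:250,250:450],None,fx=4,fy=4,interpolation=cv2.INTER_CUBIC))
```

```text
{'clock': np.float64(41.175), 'joint_pos': array([-0.368,  0.693,  1.581, -0.023,  0.86 ,  0.503]), 'position': array([ 600.314, -118.271,   80.7  ]), 'ee_rot': array([-1.483,  0.664, -0.677]), 'ft_force': array([ -2.633, -11.65 ,  -2.44 ]), 'grip_width': np.float64(16.221)}
shift tool m [-0.0004  0.0006 -0.005 ] rows>= 1
turn tool [0.0121 0.0069 0.0143]
```

View pics/w22z.png

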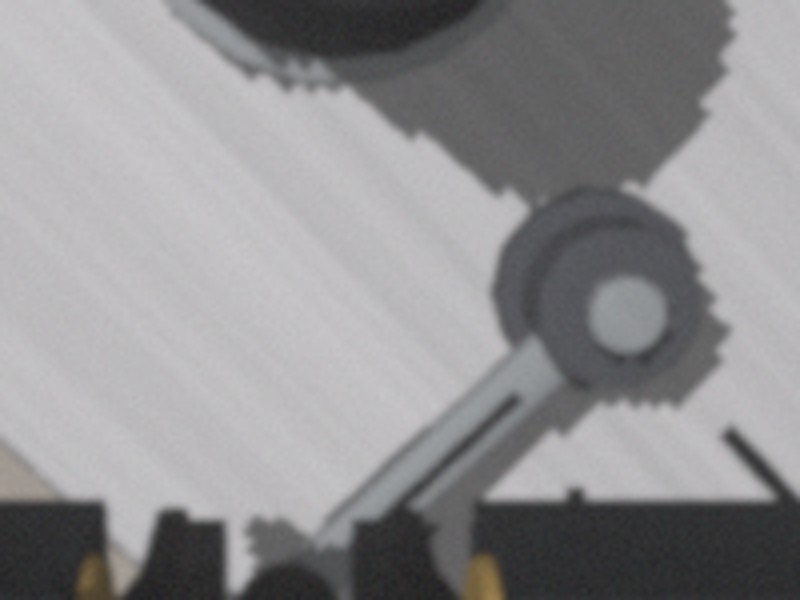

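Call:
{"method": "move_arm", "body": {"moves": "0 0 0 0 0 0 0.03; 0 0 0 0 0 0 0.03; 0 -0.02 0 0 0 0 0.03; 0 -0.04 0 0 0 0 0.03; 0 -0.04 0 0 0 0 0.03; 0 -0.02 0 0.012 0.007 0.014 0.05; 0 0 0 0 0 0 0.05"}}

```text
clock: 42.1
position: [599.7, -107.8, 203.6]
ee_rot: [-1.456, 0.676, -0.665]
ft_force: [-0.1, 1.0, -0.1]
grip_width: 42.7
```

Run:
```python
from h import *
s=st()
f=shot("wrist"); a=f["image"]; cv2.imwrite('pics/w23z.png',cv2.resize(a[50:250,230:450],None,fx=3,fy=3,interpolation=cv2.INTER_CUBIC))
W=cloud(f); g=disc(W,(597,-121),22,105,125); print(g); pts(f,["lever_grip","lever_pivot"])
f=shot("scene","s23.png"); pts(f,["lever_grip","cup_0","knob_top"])
plan((630.3,129.8,215),down(-.0777))
```

```text
{'clock': np.float64(42.1), 'joint_pos': array([-0.366,  0.53 ,  1.489,  0.01 ,  1.129,  0.49 ]), 'position': array([ 599.683, -107.824,  203.577]), 'ee_rot': array([-1.456,  0.676, -0.665]), 'ft_force': array([-0.079,  0.952, -0.065]), 'grip_width': np.float64(42.692)}
(440, array([ 597.3, -120. ,  115.7]), array([ 596.6, -120.5]), array([18.5, 18.1, 13.9]))
lever_grip 0.79 [ 598.3 -121.6  103.6]
lever_pivot 0.69 [ 663.7 -121.9  105.5]
lever_grip 0.69 [539.7  98.2  -2.2]
lever_grip 0.57 [ 604.  -121.7  105.5]
lever_grip 0.25 [ 342.4 -187.7    1.9]
cup_0 0.93 [675.1 -60.2  62.2]
cup_0 0.92 [689.8  73.9  65.5]
knob_top 0.5 [629.6 123.  120.2]
shift tool m [-0.1595 -0.012   0.1798] rows>= 3
turn tool [-0.0066 -0.7826 -0.0141]
```

View pics/w23z.png

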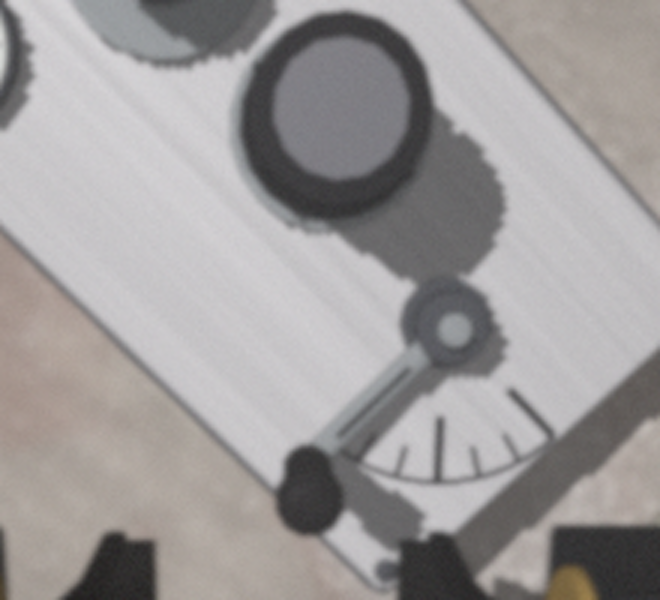

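Call:
{"method": "move_arm", "body": {"moves": "-0.04 -0.006 0.045 -0.006 0 -0.014 0.02; -0.04 -0.006 0.045 0 0 0 0.01; -0.04 0 0.045 0 0 0 0; -0.04 0 0.045 0 0 0 0; 0 0 0 0 -0.16 0 0; 0 0 0 0 -0.16 0 0; 0 0 0 0 -0.16 0 0; 0 0 0 0 -0.16 0 0; 0 0 0 0 -0.14 0 0; 0 0 0 0 0 0 0; 0 0 0 0 0 0 0"}}

```text
clock: 43.82
position: [629.8, 137.7, 203.1]
ee_rot: [-1.573, 0.061, -0.034]
ft_force: [-0.7, 0.7, -0.4]
grip_width: 0.5
```

Run:
```python
from h import *
s=st()
f=shot("wrist","w24.png"); W=cloud(f); print(disc(W,(631,129),25,95,125)); pts(f,["knob_top"])
plan((630.4,129.8,150),down(-.0777))
```

```text
{'clock': np.float64(43.825), 'joint_pos': array([ 0.043,  0.582,  1.386, -0.002,  1.19 ,  0.104]), 'position': array([629.755, 137.677, 203.058]), 'ee_rot': array([-1.573,  0.061, -0.034]), 'ft_force': array([-0.726,  0.698, -0.443]), 'grip_width': np.float64(0.508)}
(1296, array([630.1, 131.9, 113.2]), array([630.1, 131.2]), array([33.2, 31.2, 13.6]))
knob_top 0.68 [630.2 128.8 119.5]
shift tool m [ 0.002   0.0532 -0.0076] rows>= 1
turn tool [ 0.0037  0.0178 -0.0166]
```

View pics/w24.png

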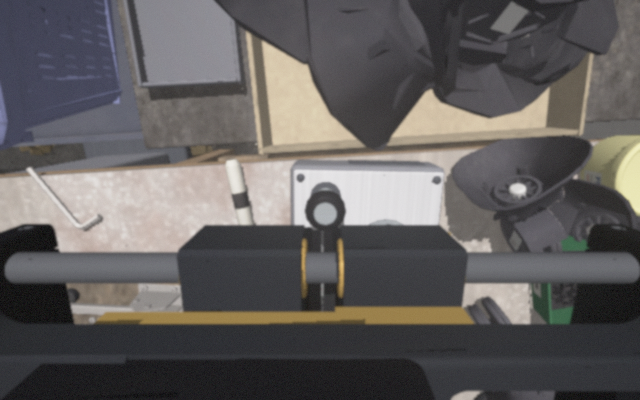

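Call:
{"method": "move_arm", "body": {"moves": "0.002 0.015 -0.0076 0.004 0.018 -0.016 0; 0 0.02 0 0 0 0.002 0; 0 0.015 0 0 0 0.002 0; 0 0 0 0 0 0 0; 0 0 0 0 0 0 0; 0 0 0 0 0 0 0"}}

```text
clock: 44.68
position: [632.8, 129.9, 153.5]
ee_rot: [-1.569, 0.064, -0.064]
ft_force: [0.4, 0.7, 0.8]
grip_width: 0.4
```

Run:
```python
from h import *
s=st();plan((630.3,129.6,120),down(-.0777))
```

```text
{'clock': np.float64(44.675), 'joint_pos': array([2.900e-02, 6.340e-01, 1.440e+00, 1.000e-03, 1.067e+00, 1.110e-01]), 'position': array([632.84 , 129.909, 153.518]), 'ee_rot': array([-1.569,  0.064, -0.064]), 'ft_force': array([0.409, 0.728, 0.786]), 'grip_width': np.float64(0.404)}
shift tool m [-0.0025  0.0335 -0.0005] rows>= 1
turn tool [-0.0009 -0.0042 -0.0002]
```

Call:
{"method": "move_arm", "body": {"moves": "-0.0025 0.01 -0.0005 0 -0.004 0 0; 0 0.015 0 0 0 0 0; 0 0.008 0 0 0 0 0; 0 0.006 0 0 0 0 0; 0 0.006 0 0 0 0 0; 0 0.006 0 0 0 0 0; 0 0.005 0 0 0 0 0; 0 0.003 0 0 0 0 0; 0 0.003 0 0 0 0 0"}}

```text
clock: 45.8
position: [630.9, 129.8, 95.9]
ee_rot: [-1.569, 0.058, -0.062]
ft_force: [-4.3, -0.6, 16.2]
grip_width: 0.4
```

Call:
{"method": "move_arm", "body": {"moves": "0 -0.03 0 0 0 0 0; 0 -0.05 0 0 0 0 0.03; 0 -0.05 0 0 0 0 0.07; 0 -0.02 0 0 0 0 0.07; 0 0 0 0 0 0 0.07"}}

```text
clock: 46.42
position: [630.8, 129.7, 250.2]
ee_rot: [-1.569, 0.058, -0.063]
ft_force: [-0.1, 0.1, -1.0]
grip_width: 32.4
```

Run:
```python
from h import *
s=st();f=shot("wrist","w25.png"); W=cloud(f); print(disc(W,(631,129),25,80,125)); pts(f,["knob_top","cup_0","tray_in"])
print(disc(W,(687,74),40,105,125))
plan((687,73.5,180),down(-.0777))
```

```text
{'clock': np.float64(46.425), 'joint_pos': array([0.029, 0.525, 1.354, 0.   , 1.259, 0.106]), 'position': array([630.771, 129.706, 250.229]), 'ee_rot': array([-1.569,  0.058, -0.063]), 'ft_force': array([-0.091,  0.116, -0.98 ]), 'grip_width': np.float64(32.438)}
(866, array([630.1, 131. ,  93.3]), array([630. , 130.3]), array([33.1, 33.1, 12.8]))
knob_top 0.59 [630.8 126.2  96.8]
cup_0 0.64 [684.9  72.2  62.2]
(679, array([687.6,  83.7, 114.5]), array([686.5,  80.8]), array([34.7, 31.6, 12.2]))
shift tool m [ 0.0627  0.0663 -0.0514] rows>= 2
turn tool [ 0.0001  0.0007 -0.0041]
```

View pics/w25.png

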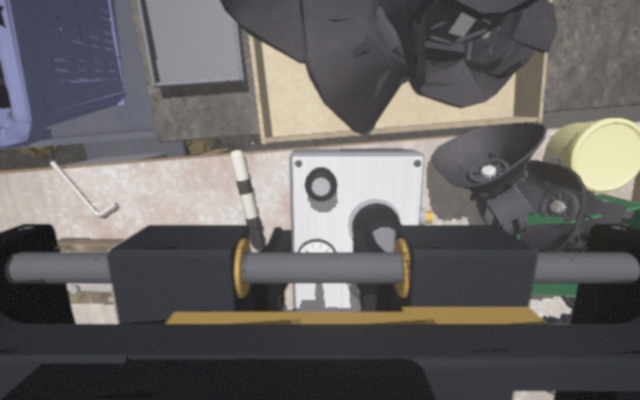

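Call:
{"method": "move_arm", "body": {"moves": "0.03 0.01 -0.026 0 0 -0.004 0.07; 0.032 0.03 -0.026 0 0 0 0.07; 0 0.03 0 0 0 0 0.07; 0 0 0 0 0 0 0.07"}}

```text
clock: 47.12
position: [684.8, 71.9, 167.7]
ee_rot: [-1.57, 0.068, -0.051]
ft_force: [-0.4, 0.2, 0.1]
grip_width: 69.7
```

Run:
```python
from h import *
s=st();f=shot("wrist"); W=cloud(f)
print(disc(W,(687,74),40,105,125))
plan((687,73.5,85),down(-.0777))
```

```text
{'clock': np.float64(47.125), 'joint_pos': array([-0.057,  0.676,  1.301,  0.   ,  1.175,  0.019]), 'position': array([684.786,  71.948, 167.734]), 'ee_rot': array([-1.57 ,  0.068, -0.051]), 'ft_force': array([-0.377,  0.191,  0.091]), 'grip_width': np.float64(69.744)}
(3337, array([687.2,  74.8, 114.9]), array([687.2,  74.3]), array([44.3, 44.9, 12.7]))
shift tool m [0.0012 0.0845 0.0018] rows>= 2
turn tool [ 0.0004  0.0019 -0.0066]
```

Call:
{"method": "move_arm", "body": {"moves": "0.002 0.01 0.0018 0 0 -0.012 0.07; 0.0005 0.02 0 0 0 0 0.07; 0.0005 0.02 0 0 0 0 0.07; 0 0.02 0 0 0 0 0.07; 0 0 0 0 0 0 0.07"}}

```text
clock: 47.8
position: [692.4, 76.2, 102.6]
ee_rot: [-1.57, 0.044, -0.07]
ft_force: [0.1, 0.0, -0.1]
grip_width: 70.1
```

Run:
```python
from h import *
s=st();plan((687,73.7,84),down(-.0777))
```

```text
{'clock': np.float64(47.8), 'joint_pos': array([-0.05 ,  0.752,  1.347, -0.   ,  1.026,  0.022]), 'position': array([692.368,  76.216, 102.554]), 'ee_rot': array([-1.57 ,  0.044, -0.07 ]), 'ft_force': array([ 0.092,  0.044, -0.111]), 'grip_width': np.float64(70.078)}
shift tool m [-0.0055  0.0185 -0.0029] rows>= 1
turn tool [-0.0002  0.0054  0.0168]
```

Call:
{"method": "move_arm", "body": {"moves": "-0.005 0.003 -0.0029 0 0.005 0.017 0.07; 0 0.008 0 0 0 0 0.07; 0 0.006 0 0 0 0 0.07; 0 0 0 0 0 0 0.07"}}

```text
clock: 48.3
position: [688.8, 74.0, 88.0]
ee_rot: [-1.57, 0.057, -0.064]
ft_force: [-0.9, 0.7, 0.3]
grip_width: 69.9
```

Run:
```python
from h import *
s=st();plan((687,73.7,84),down(-.0777))
```

```text
{'clock': np.float64(48.3), 'joint_pos': array([-0.054,  0.77 ,  1.355,  0.   ,  1.012,  0.023]), 'position': array([688.846,  73.996,  87.988]), 'ee_rot': array([-1.57 ,  0.057, -0.064]), 'ft_force': array([-0.875,  0.663,  0.289]), 'grip_width': np.float64(69.88)}
shift tool m [-0.0018  0.004  -0.0004] rows>= 1
turn tool [-0.0003  0.0008  0.0048]
```

Call:
{"method": "move_arm", "body": {"moves": "-0.0018 0.004 -0.0004 0 0 0.005 0.07; 0 0 0 0 0 0 0.03; 0 0 0 0 0 0 0.03; 0 0 0 0 0 0 0.03; 0 0 0 0 0 0 0.03; 0 -0.008 0 0 0 0 0.03; 0 -0.01 0 0 0 0 0.03; 0 -0.01 0 0 0 0 0.03; 0 0 0 0 0 0 0.03", "grip_force": 30}}

```text
clock: 49.42
position: [687.7, 73.7, 114.7]
ee_rot: [-1.57, 0.059, -0.062]
ft_force: [-0.5, -0.2, -0.7]
grip_width: 46.1
```

Call:
{"method": "move_arm", "body": {"moves": "0 -0.02 0 0 0 0 0.03; 0 -0.04 0 0 0 0 0.03; 0 -0.06 0 0 0 0 0.03; 0 -0.05 0 0 0 0 0.03; 0 -0.04 0 0 0 0 0.03; 0 0 0 0 0 0 0.03"}}

```text
clock: 50.18
position: [687.4, 73.6, 337.4]
ee_rot: [-1.57, 0.056, -0.065]
ft_force: [0.3, 0.1, -0.9]
grip_width: 46.3
```

Run:
```python
from h import *
s=st();f=shot("scene","s26.png"); pts(f,["cup_0"])
f=shot("top","t26.png"); pts(f,["tray_in"])
r=env.trace(f,"tray_in")
for d in r[:2]:
    m=d["pixels"].astype(np.uint8); print(d["p"],m.sum()); c=max(cv2.findContours(m,0,2)[0],key=cv2.contourArea)
    b=cv2.boxPoints(cv2.minAreaRect(c)); K=f["K"]
    for u,v in b:
        ray=np.array(f["R"]).T@np.array([(u-K[0,2])/K[0,0],(v-K[1,2])/K[1,1],1]); C=-np.array(f["R"]).T@np.array(f["t"]).ravel()
        print((C+ray*(18-C[2])/ray[2]).round(1))
```

```text
{'clock': np.float64(50.175), 'joint_pos': array([-5.500e-02,  5.300e-01,  1.105e+00,  1.000e-03,  1.502e+00,
        2.200e-02]), 'position': array([687.371,  73.629, 337.363]), 'ee_rot': array([-1.57 ,  0.056, -0.065]), 'ft_force': array([ 0.332,  0.118, -0.912]), 'grip_width': np.float64(46.278)}
cup_0 0.66 [682.1 -62.4  64.1]
cup_0 0.64 [689.6  69.5 317.8]
tray_in 0.93 [501.3 363.2   1.9]
0.76 1695
[476.1 475.4  18. ]
[563.4 477.   18. ]
[552.1 241.7  18. ]
[465.2 243.6  18. ]
```

View pics/s26.png

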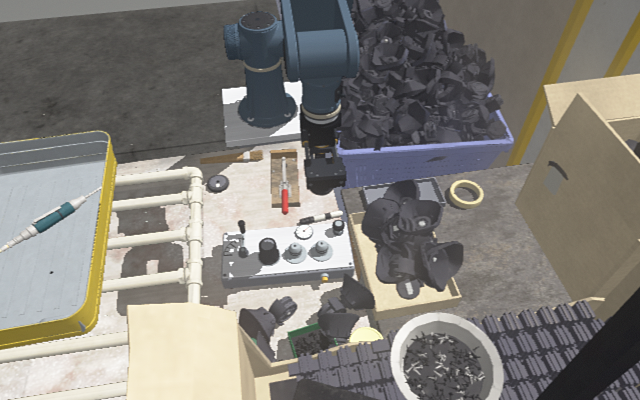

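View pics/t26.png

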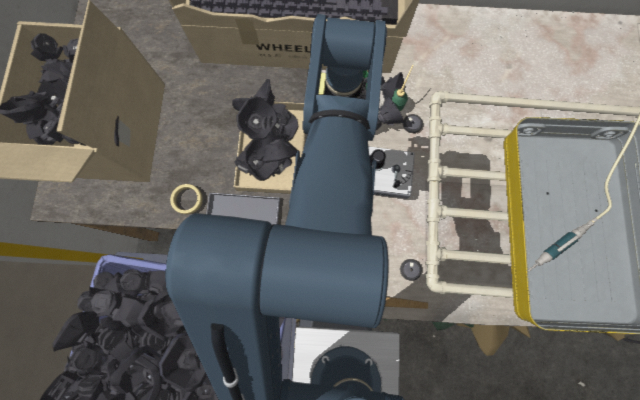

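Call:
{"method": "move_arm", "body": {"moves": "-0.03 0 0.055 0 0 0 0.03; -0.03 0 0.055 0 0 0 0.03; -0.03 0 0.055 0 0 0 0.03; -0.03 0 0.055 0 0 0 0.03; -0.03 0 0.055 0 0 0 0.03; 0 0 0 0 -0.17 0 0.03; 0 0 0 0 -0.18 0 0.03; 0 0 0 0 -0.18 0 0.03; 0 0 0 0 -0.18 0 0.03; 0 0 0 0 -0.18 0 0.03; 0 0 0 0 -0.18 0 0.03; 0 0 0 0 -0.18 0 0.03; 0 0 0 0 -0.18 0 0.03; 0 0 0 0 -0.14 0 0.03; 0 0 0 0 0 0 0.03; 0 0 0 0 0 0 0.03"}}

```text
clock: 52.42
position: [542.3, 358.8, 294.2]
ee_rot: [-1.189, -1.121, 1.232]
ft_force: [0.4, 0.8, -0.6]
grip_width: 46.4
```

Run:
```python
from h import *
s=st();f=shot("wrist","w27.png"); W=cloud(f); pts(f,["tray_in","cup_0"])
for d in env.trace(f,"tray_in")[:2]:
    m=d["pixels"].astype(np.uint8); print(d["p"],m.sum()); c=max(cv2.findContours(m,0,2)[0],key=cv2.contourArea)
    b=cv2.boxPoints(cv2.minAreaRect(c)); K=f["K"]; print(b.astype(int).tolist())
    for u,v in b:
        ray=np.array(f["R"]).T@np.array([(u-K[0,2])/K[0,0],(v-K[1,2])/K[1,1],1]); C=-np.array(f["R"]).T@np.array(f["t"]).ravel()
        print((C+ray*(18-C[2])/ray[2]).round(1))
plan(None,down(1.496))
```

```text
{'clock': np.float64(52.425), 'joint_pos': array([ 0.409,  0.531,  1.22 ,  0.009,  1.464, -1.129]), 'position': array([542.257, 358.843, 294.191]), 'ee_rot': array([-1.189, -1.121,  1.232]), 'ft_force': array([ 0.429,  0.812, -0.64 ]), 'grip_width': np.float64(46.437)}
cup_0 0.55 [537.5 361.6 272. ]
0.6 13696
[[236, 111], [411, 106], [414, 187], [238, 192]]
[446.3 244.6  18. ]
[448.8 472.6  18. ]
[554.8 477.   18. ]
[553.8 238.8  18. ]
0.31 2528
[[-1, 247], [0, 214], [122, 220], [120, 253]]
[ 624.  -115.6   18. ]
[ 574.8 -102.5   18. ]
[588.4  70.7  18. ]
[637.6  61.2  18. ]
turn tool [-0.0677  0.0415 -0.0238]
```

View pics/w27.png

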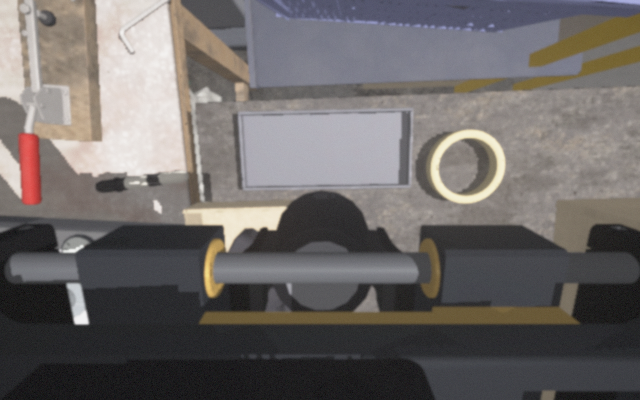

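Call:
{"method": "move_arm", "body": {"moves": "0 0 0 -0.0677 0.04 -0.024 0.03; 0 0 0 0 0 0 0.03"}}

```text
clock: 52.88
position: [543.0, 359.1, 295.5]
ee_rot: [-1.244, -1.155, 1.152]
ft_force: [-0.7, -0.1, -0.4]
grip_width: 46.0
```

Run:
```python
from h import *
s=st();plan((500,410,90),down(1.53))
```

```text
{'clock': np.float64(52.875), 'joint_pos': array([ 0.413,  0.496,  1.276,  0.   ,  1.367, -1.083]), 'position': array([542.978, 359.146, 295.46 ]), 'ee_rot': array([-1.244, -1.155,  1.152]), 'ft_force': array([-0.742, -0.141, -0.351]), 'grip_width': np.float64(46.037)}
shift tool m [0.0473 0.2054 0.047 ] rows>= 4
turn tool [ 0.0017 -0.0344  0.001 ]
```

Call:
{"method": "move_arm", "body": {"moves": "0.024 0 0.024 0 -0.034 0 0.03; 0.025 0.02 0.024 0 0 0 0.03; 0 0.05 0 0 0 0 0.03; 0 0.05 0 0 0 0 0.03; 0 0.04 0 0 0 0 0.03; 0 0.02 0 0 0 0 0.03; 0 0 0 0 0 0 0.03"}}

```text
clock: 53.75
position: [503.0, 415.4, 113.6]
ee_rot: [-1.229, -1.187, 1.175]
ft_force: [-0.2, -0.1, -1.1]
grip_width: 46.6
```

Run:
```python
from h import *
s=st();plan((500,410,40),down(1.53)); f=shot("wrist","w28.png")
f=shot("scene","s28.png")
```

```text
{'clock': np.float64(53.75), 'joint_pos': array([ 5.190e-01,  6.890e-01,  1.457e+00,  1.000e-03,  9.880e-01,
       -1.013e+00]), 'position': array([502.964, 415.443, 113.628]), 'ee_rot': array([-1.229, -1.187,  1.175]), 'ft_force': array([-0.158, -0.088, -1.069]), 'grip_width': np.float64(46.648)}
shift tool m [-0.0059  0.0736  0.0032] rows>= 2
turn tool [0.006  0.0021 0.0044]
```

View pics/w28.png

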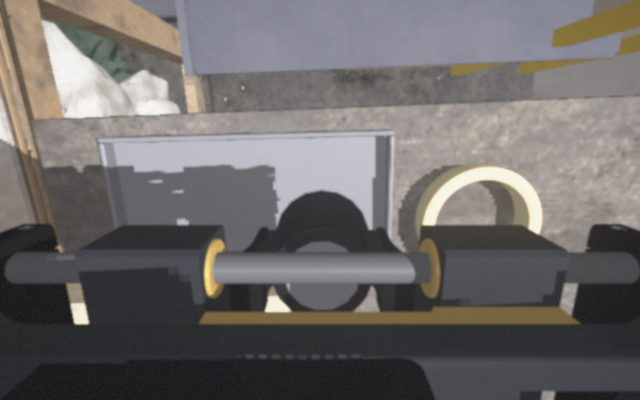

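View pics/s28.png

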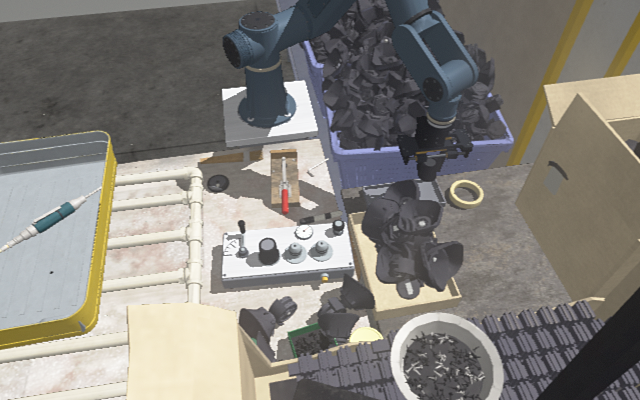

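Call:
{"method": "move_arm", "body": {"moves": "-0.008 0.015 0.0032 0.006 0.002 0.004 0.03; 0 0.02 0.001 0.002 0 0 0.03; 0 0.015 0.001 0.002 0 0 0.03; 0 0.01 0 0 0 0 0.03; 0 0 0 0 0 0 0.03"}}

```text
clock: 54.48
position: [500.5, 408.9, 54.3]
ee_rot: [-1.227, -1.184, 1.174]
ft_force: [-0.5, -0.3, -0.8]
grip_width: 46.6
```

Run:
```python
from h import *
s=st();plan((500,406,24),down(1.53))
```

```text
{'clock': np.float64(54.475), 'joint_pos': array([ 0.511,  0.765,  1.501,  0.003,  0.87 , -1.021]), 'position': array([500.538, 408.905,  54.33 ]), 'ee_rot': array([-1.227, -1.184,  1.174]), 'ft_force': array([-0.513, -0.349, -0.822]), 'grip_width': np.float64(46.551)}
shift tool m [-0.0031  0.0303  0.0005] rows>= 1
turn tool [ 0.0032 -0.0003  0.005 ]
```

Call:
{"method": "move_arm", "body": {"moves": "-0.002 0.01 0.0005 0.003 0 0.005 0.03; 0 0.01 0 0.001 0 0 0.03; 0 0.005 0 0 0 0 0.03; 0 0.003 0 0 0 0 0.03; 0 0 0 0 0 0 0.03"}}

```text
clock: 55.1
position: [500.7, 407.4, 25.0]
ee_rot: [-1.228, -1.18, 1.178]
ft_force: [-0.2, -0.2, -0.6]
grip_width: 46.4
```

Run:
```python
from h import *
s=st();plan((500,407,24),down(1.53))
```

```text
{'clock': np.float64(55.1), 'joint_pos': array([ 0.51 ,  0.809,  1.508,  0.   ,  0.824, -1.02 ]), 'position': array([500.695, 407.419,  24.989]), 'ee_rot': array([-1.228, -1.18 ,  1.178]), 'ft_force': array([-0.165, -0.187, -0.598]), 'grip_width': np.float64(46.428)}
shift tool m [-0.0004  0.001   0.0007] rows>= 1
turn tool [0.0005 0.     0.0006]
```

Call:
{"method": "move_arm", "body": {"moves": "0 0.0015 0 0 0 0 0.03; 0 0.0015 0 0 0 0 0.03"}}

```text
clock: 55.35
position: [501.1, 407.6, 24.0]
ee_rot: [-1.228, -1.181, 1.178]
ft_force: [-3.4, -2.1, 11.1]
grip_width: 46.0
```

Contact with the tray floor; release and retreat.

Call:
{"method": "move_arm", "body": {"moves": "0 0 0 0 0 0 0.06; 0 0 0 0 0 0 0.06; 0 0 0 0 0 0 0.06; 0 -0.03 0 0 0 0 0.06; 0 -0.05 0 0 0 0 0.06; 0 -0.06 0 0 0 0 0.06; 0 -0.06 0 0 0 0 0.06; 0 -0.06 0 0 0 0 0.06; 0 -0.06 0 0 0 0 0.06; 0 0 0 0 0 0 0.06"}}

```text
clock: 56.6
position: [501.3, 407.6, 353.3]
ee_rot: [-1.229, -1.181, 1.177]
ft_force: [0.1, -0.1, 0.4]
grip_width: 60.0
```

Run:
```python
from h import *
s=st();f=shot("wrist","w30.png"); pts(f,["cup_0"]); W=cloud(f); print(disc(W,(500,408),40,48,65))
f=shot("scene","s30.png"); pts(f,["cup_0"])
plan((676.4,-61.5,337),down(1.493))
```

```text
{'clock': np.float64(56.6), 'joint_pos': array([ 0.51 ,  0.448,  1.204,  0.   ,  1.488, -1.02 ]), 'position': array([501.318, 407.578, 353.309]), 'ee_rot': array([-1.229, -1.181,  1.177]), 'ft_force': array([ 0.051, -0.145,  0.389]), 'grip_width': np.float64(59.981)}
cup_0 0.71 [499.6 407.7   4.2]
(794, array([501.7, 407.7,  55.3]), array([502. , 407.9]), array([44. , 44. , 10.6]))
cup_0 0.65 [677.4 -60.3  64.8]
cup_0 0.63 [502.  403.1   4.2]
shift tool m [-0.4591  0.0084 -0.1977] rows>= 8
turn tool [-0.0132  0.0366 -0.0081]
```

View pics/w30.png

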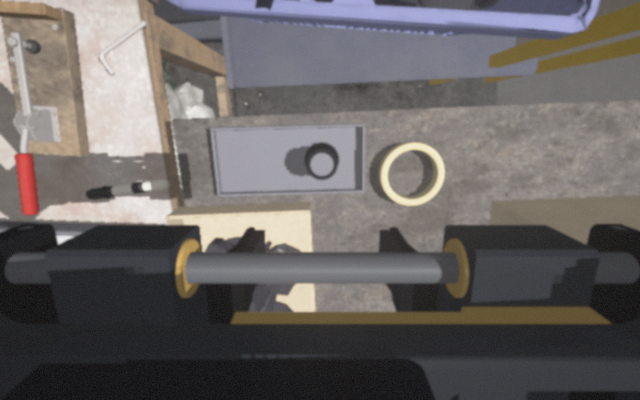

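Call:
{"method": "move_arm", "body": {"moves": "-0.05 0 -0.02 -0.013 0.036 -0.008 0.058; -0.058 0 -0.025 0 0 0 0.058; -0.058 0 -0.025 0 0 0 0.058; -0.058 0 -0.025 0 0 0 0.058; -0.058 0 -0.025 0 0 0 0.058; -0.058 0 -0.025 0 0 0 0.058; -0.058 0 -0.025 0 0 0 0.058; -0.058 0 -0.022 0 0 0 0.058; 0 0 0 0 0 0 0.058; 0 0 0 0 0 0 0.058"}}

```text
clock: 58.05
position: [648.6, -66.1, 316.0]
ee_rot: [-1.211, -1.121, 1.174]
ft_force: [0.6, 0.1, -0.1]
grip_width: 58.0
```

Run:
```python
from h import *
s=st();f=shot("wrist","w31.png"); W=cloud(f); print(disc(W,(676,-61),40,105,125))
plan((676.6,-61.5,220),down(1.493))
```

```text
{'clock': np.float64(58.05), 'joint_pos': array([-0.268,  0.505,  1.206, -0.01 ,  1.475, -1.762]), 'position': array([648.553, -66.091, 315.994]), 'ee_rot': array([-1.211, -1.121,  1.174]), 'ft_force': array([ 0.589,  0.087, -0.057]), 'grip_width': np.float64(57.998)}
(1197, array([677.1, -61.9, 115.1]), array([677.4, -61.9]), array([44.7, 43. , 13. ]))
shift tool m [ 0.0069  0.0946 -0.032 ] rows>= 2
turn tool [-0.0452  0.0026 -0.0024]
```

Call:
{"method": "move_arm", "body": {"moves": "0.007 0.01 -0.031 -0.045 0.003 -0.002 0.058; 0 0.04 0 0 0 0 0.058; 0 0.04 0 0 0 0 0.058; 0 0 0 0 0 0 0.058; 0 0 0 0 0 0 0.058"}}

```text
clock: 58.72
position: [679.3, -52.3, 223.5]
ee_rot: [-1.241, -1.16, 1.158]
ft_force: [1.5, -0.2, 0.1]
grip_width: 58.0
```

Run:
```python
from h import *
s=st();f=shot("wrist","w32.png"); W=cloud(f); print(disc(W,(676,-61),40,105,125))
plan((676.6,-61.5,140),down(1.493))
```

```text
{'clock': np.float64(58.725), 'joint_pos': array([-2.410e-01,  6.050e-01,  1.279e+00,  1.000e-03,  1.257e+00,
       -1.744e+00]), 'position': array([679.313, -52.309, 223.482]), 'ee_rot': array([-1.241, -1.16 ,  1.158]), 'ft_force': array([ 1.534, -0.192,  0.117]), 'grip_width': np.float64(58.005)}
(2183, array([676.9, -61.6, 115.1]), array([677.4, -61.7]), array([44.9, 44.5, 12.5]))
shift tool m [-0.0095  0.0834  0.0019] rows>= 2
turn tool [0.0005 0.0099 0.0011]
```

Call:
{"method": "move_arm", "body": {"moves": "-0.0095 0.01 0.0015 0 0.01 0.001 0.058; 0 0.03 0 0.001 0 0 0.058; 0 0.025 0.0005 0.002 0 0 0.058; 0 0.01 0.0005 0.002 0 0 0.058; 0 0 0 0 0 0 0.058"}}

```text
clock: 59.4
position: [679.5, -65.2, 152.7]
ee_rot: [-1.255, -1.154, 1.149]
ft_force: [-0.8, -0.7, 0.3]
grip_width: 58.3
```

Run:
```python
from h import *
s=st();plan((676.8,-61.5,84),down(1.493))
```

```text
{'clock': np.float64(59.4), 'joint_pos': array([-0.258,  0.678,  1.346, -0.002,  1.109, -1.748]), 'position': array([679.527, -65.206, 152.684]), 'ee_rot': array([-1.255, -1.154,  1.149]), 'ft_force': array([-0.776, -0.706,  0.275]), 'grip_width': np.float64(58.319)}
shift tool m [0.0037 0.0686 0.0036] rows>= 2
turn tool [ 0.008  -0.0023 -0.0036]
```

Call:
{"method": "move_arm", "body": {"moves": "0.0037 0.003 0.0036 0.008 -0.002 -0.003 0.06; 0 0.01 0 0 0 0 0.06; 0 0.012 0.0003 0.001 0 0 0.06; 0 0.008 0.0003 0.001 0 0 0.06; 0 0 0 0 0 0 0.06"}}

```text
clock: 60.02
position: [676.9, -61.3, 119.9]
ee_rot: [-1.247, -1.152, 1.152]
ft_force: [-0.5, 0.2, -0.8]
grip_width: 59.8
```

Run:
```python
from h import *
s=st();plan((676.8,-61.5,84),down(1.493))
```

```text
{'clock': np.float64(60.025), 'joint_pos': array([-2.540e-01,  7.160e-01,  1.372e+00, -1.000e-03,  1.053e+00,
       -1.746e+00]), 'position': array([676.874, -61.349, 119.896]), 'ee_rot': array([-1.247, -1.152,  1.152]), 'ft_force': array([-0.525,  0.168, -0.806]), 'grip_width': np.float64(59.778)}
shift tool m [-0.0001  0.0359  0.0001] rows>= 1
turn tool [ 0.0016 -0.0001 -0.0012]
```

Call:
{"method": "move_arm", "body": {"moves": "0 0.008 0 0.001 0 -0.001 0.06; 0 0.01 0 0.001 0 0 0.06; 0 0.01 0 0.001 0 0 0.06; 0 0.006 0 0 0 0 0.06; 0 0.001 0 0 0 0 0.06"}}

```text
clock: 60.65
position: [677.0, -61.4, 82.2]
ee_rot: [-1.244, -1.15, 1.152]
ft_force: [-0.3, 0.6, 0.5]
grip_width: 59.8
```

Run:
```python
from h import *
s=st();plan((676.8,-61.5,84),down(1.493))
```

```text
{'clock': np.float64(60.65), 'joint_pos': array([-0.254,  0.764,  1.389, -0.   ,  0.989, -1.747]), 'position': array([677.006, -61.436,  82.24 ]), 'ee_rot': array([-1.244, -1.15 ,  1.152]), 'ft_force': array([-0.297,  0.617,  0.501]), 'grip_width': np.float64(59.79)}
shift tool m [-0.0001 -0.0018  0.0002] rows>= 1
turn tool [-0.0017 -0.0002 -0.0001]
```

Call:
{"method": "move_arm", "body": {"moves": "0 0 0 0 0 0 0.03; 0 0 0 0 0 0 0.03; 0 0 0 0 0 0 0.03; 0 0 0 0 0 0 0.03; 0 -0.008 0 0 0 0 0.03; 0 -0.01 0 0 0 0 0.03; 0 -0.01 0 0 0 0 0.03; 0 -0.02 0 0 0 0 0.03; 0 -0.05 0 0 0 0 0.03; 0 -0.06 0 0 0 0 0.03; 0 -0.06 0 0 0 0 0.03; 0 -0.04 0 0 0 0 0.03; 0 0 0 0 0 0 0.03", "grip_force": 30}}

```text
clock: 62.28
position: [677.5, -61.4, 355.3]
ee_rot: [-1.249, -1.154, 1.151]
ft_force: [0.8, -0.6, -0.6]
grip_width: 46.0
```

Run:
```python
from h import *
s=st();f=shot("top","t33.png"); pts(f,["cup_0"]); f=shot("scene"); pts(f,["cup_0"])
plan((500,305,337),down(1.53))
```

```text
{'clock': np.float64(62.275), 'joint_pos': array([-0.254,  0.502,  1.108, -0.   ,  1.528, -1.747]), 'position': array([677.48 , -61.393, 355.286]), 'ee_rot': array([-1.249, -1.154,  1.151]), 'ft_force': array([ 0.787, -0.611, -0.571]), 'grip_width': np.float64(45.978)}
cup_0 0.62 [505.  406.6   6.2]
cup_0 0.94 [676.3 -61.5 329.6]
cup_0 0.49 [501.9 403.7   3.1]
shift tool m [0.351  0.0129 0.2024] rows>= 6
turn tool [-0.0099 -0.0372  0.0016]
```

Call:
{"method": "move_arm", "body": {"moves": "0.055 0 0.03 -0.01 -0.037 0.002 0.03; 0.06 0 0.035 0 0 0 0.03; 0.06 0 0.035 0 0 0 0.03; 0.06 0 0.035 0 0 0 0.03; 0.06 0 0.035 0 0 0 0.03; 0.056 0 0.033 0 0 0 0.03; 0 0 0 0 0 0 0.03; 0 0 0 0 0 0 0.03"}}

```text
clock: 63.48
position: [493.8, 274.4, 330.5]
ee_rot: [-1.206, -1.15, 1.197]
ft_force: [0.2, 0.5, -1.6]
grip_width: 46.6
```

Run:
```python
from h import *
s=st();f=shot("wrist","w34.png"); pts(f,["cup_0"]); 
plan((500,305,150),down(1.53))
```

```text
{'clock': np.float64(63.475), 'joint_pos': array([ 0.305,  0.353,  1.419,  0.007,  1.404, -1.224]), 'position': array([493.79 , 274.351, 330.519]), 'ee_rot': array([-1.206, -1.15 ,  1.197]), 'ft_force': array([ 0.23 ,  0.534, -1.647]), 'grip_width': np.float64(46.566)}
cup_0 0.96 [490.9 275.8 312.7]
cup_0 0.67 [498.6 409.8   3. ]
shift tool m [ 0.0323  0.1805 -0.0106] rows>= 3
turn tool [-0.035  -0.004  -0.0045]
```

View pics/w34.png

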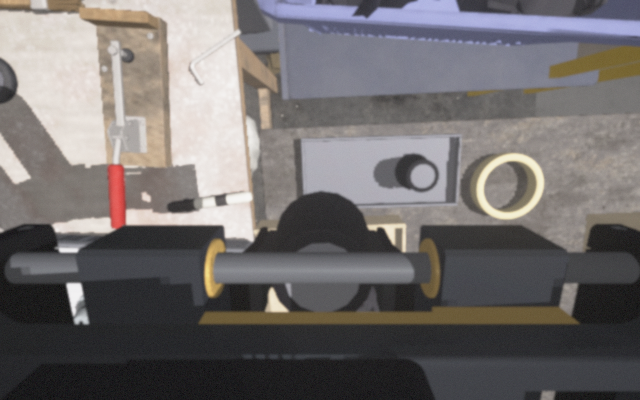

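Call:
{"method": "move_arm", "body": {"moves": "0.032 0.02 -0.008 -0.035 -0.004 -0.004 0.03; 0 0.05 0 0 0 0 0.03; 0 0.05 0 0 0 0 0.03; 0 0.05 0 0 0 0 0.03; 0 0.03 0 0 0 0 0.03; 0 0 0 0 0 0 0.03"}}

```text
clock: 64.32
position: [512.8, 297.7, 124.7]
ee_rot: [-1.24, -1.171, 1.165]
ft_force: [-0.9, -0.1, -0.6]
grip_width: 46.3
```

Run:
```python
from h import *
s=st();plan((500,305,60),down(1.53))
```

```text
{'clock': np.float64(64.325), 'joint_pos': array([ 0.339,  0.609,  1.606, -0.003,  0.922, -1.174]), 'position': array([512.762, 297.662, 124.694]), 'ee_rot': array([-1.24 , -1.171,  1.165]), 'ft_force': array([-0.909, -0.083, -0.597]), 'grip_width': np.float64(46.312)}
shift tool m [0.0066 0.0646 0.0135] rows>= 2
turn tool [ 0.0057 -0.0157 -0.0003]
```

Call:
{"method": "move_arm", "body": {"moves": "0.0066 0.01 0.0135 0.006 -0.016 0 0.03; 0 0.02 0 0.001 0 0 0.03; 0 0.02 0.001 0.002 0 0 0.03; 0 0.014 0.001 0.002 0 0 0.03; 0 0 0 0 0 0 0.03"}}

```text
clock: 64.95
position: [500.5, 306.6, 64.2]
ee_rot: [-1.228, -1.184, 1.174]
ft_force: [0.6, -0.0, -1.1]
grip_width: 46.2
```

Run:
```python
from h import *
s=st();plan((500,305,23),down(1.53))
```

```text
{'clock': np.float64(64.95), 'joint_pos': array([ 0.358,  0.694,  1.656,  0.004,  0.787, -1.175]), 'position': array([500.55 , 306.632,  64.202]), 'ee_rot': array([-1.228, -1.184,  1.174]), 'ft_force': array([ 0.581, -0.002, -1.062]), 'grip_width': np.float64(46.218)}
shift tool m [-0.0018  0.0412  0.0006] rows>= 1
turn tool [ 0.0034 -0.0003  0.0046]
```

Call:
{"method": "move_arm", "body": {"moves": "-0.001 0.01 0.0006 0.003 0 0.004 0.03; 0 0.014 0 0.001 0 0 0.03; 0 0.01 0 0.001 0 0 0.03; 0 0.003 0 0 0 0 0.03; 0 0 0 0 0 0 0.03"}}

```text
clock: 65.58
position: [501.2, 306.3, 26.2]
ee_rot: [-1.228, -1.181, 1.177]
ft_force: [-0.6, 0.4, -0.8]
grip_width: 46.0
```

Run:
```python
from h import *
s=st();plan((500,305,22.5),down(1.53))
```

```text
{'clock': np.float64(65.575), 'joint_pos': array([ 0.358,  0.757,  1.665,  0.002,  0.718, -1.173]), 'position': array([501.231, 306.315,  26.203]), 'ee_rot': array([-1.228, -1.181,  1.177]), 'ft_force': array([-0.587,  0.428, -0.827]), 'grip_width': np.float64(46.022)}
shift tool m [-0.0014  0.0037  0.0012] rows>= 1
turn tool [ 0.001  -0.      0.0016]
```

Call:
{"method": "move_arm", "body": {"moves": "0 0.0025 0.001 0.001 0 0.001 0.03; 0 0.0015 0 0 0 0 0.03; 0 0.0015 0 0 0 0 0.03"}}

```text
clock: 65.95
position: [500.6, 306.5, 22.3]
ee_rot: [-1.228, -1.18, 1.178]
ft_force: [-2.9, -2.8, 15.0]
grip_width: 46.4
```

Call:
{"method": "move_arm", "body": {"moves": "0 0 0 0 0 0 0.06; 0 0 0 0 0 0 0.06; 0 0 0 0 0 0 0.06; 0 -0.03 0 0 0 0 0.06; 0 -0.05 0 0 0 0 0.06; 0 -0.06 0 0 0 0 0.06; 0 -0.06 0 0 0 0 0.06; 0 -0.06 0 0 0 0 0.06; 0 -0.06 0 0 0 0 0.06; 0 0 0 0 0 0 0.06"}}

```text
clock: 67.2
position: [500.9, 306.3, 351.8]
ee_rot: [-1.229, -1.18, 1.177]
ft_force: [-0.0, 0.3, -0.3]
grip_width: 60.0
```

Run:
```python
from h import *
s=st();f=shot("wrist","w36.png"); pts(f,["cup_0","tray_in","wheel","marker"]); W=cloud(f)
for c in((500,408),(500,306)): print(disc(W,c,40,48,65))
f=shot("scene","s36.png"); pts(f,["cup_0","knob_top","lever_grip","wheel","marker"])
f=shot("top","t36.png"); pts(f,["cup_0"])
```

```text
{'clock': np.float64(67.2), 'joint_pos': array([ 3.580e-01,  3.550e-01,  1.357e+00,  1.000e-03,  1.427e+00,
       -1.171e+00]), 'position': array([500.94 , 306.341, 351.801]), 'ee_rot': array([-1.229, -1.18 ,  1.177]), 'ft_force': array([-0.003,  0.34 , -0.322]), 'grip_width': np.float64(59.968)}
cup_0 0.79 [499.5 309.1   2.5]
cup_0 0.79 [498.6 408.3   3.9]
cup_0 0.32 [537.2 101.5   2.2]
tray_in 0.89 [498.5 356.3   0. ]
marker 0.64 [537.5 106.    0. ]
(821, array([501.6, 406.8,  55.4]), array([501.7, 407.1]), array([45. , 44.4, 10.3]))
(804, array([501.2, 306.4,  55.3]), array([501.5, 306.5]), array([43.9, 43.8,  9.7]))
cup_0 0.56 [499.6 308.2   3.8]
cup_0 0.5 [504.2 404.4   3.2]
knob_top 0.6 [629.4 128.  100.1]
lever_grip 0.65 [ 600.1 -120.7  105. ]
lever_grip 0.37 [685.9   2.3  67.3]
wheel 0.85 [ 341.9 -189.4    2.4]
wheel 0.41 [ 6.649e+02 -1.250e+01  5.000e-01]
marker 0.59 [ 5.40e+02  9.67e+01 -4.00e-01]
marker 0.51 [680.8 -58.4  59.8]
cup_0 0.23 [691.5  76.8  65.9]
```

View pics/w36.png

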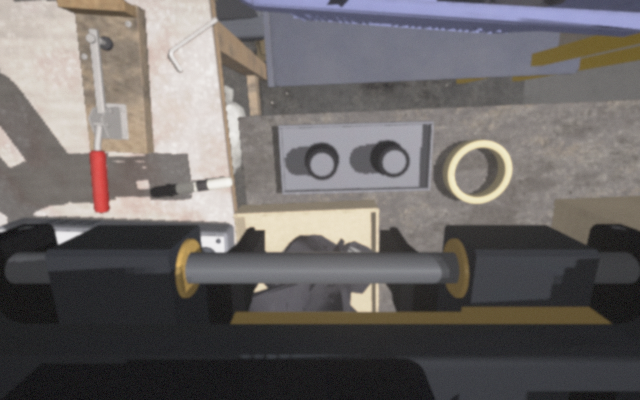

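View pics/s36.png

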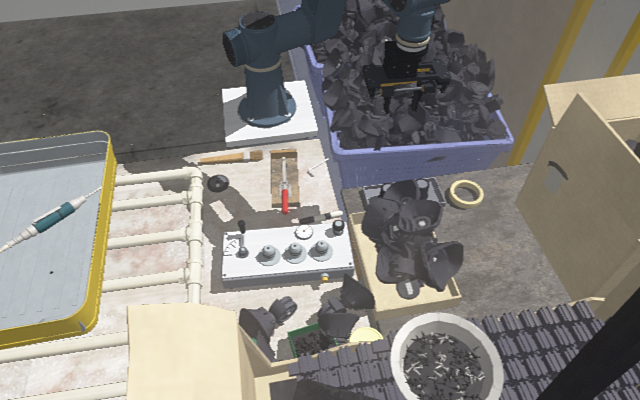

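Both cups stand in the tray, at (321,160) and (390,157) in the wrist view. In the scene view the spigots are empty, the lever is at 0, the knob is in, and the wheel and marker have not moved.

```bash
python3 -c "
from station import env
print(env.hand_in())"
```

```text
the job is handed in; nothing more can be done
None
```

I leak-tested both cups on the bench and stood them in the tray. I found only two; no third cup showed in any camera view. The job was handed in at about 67 s.

**What I did, in order**
1. Pushed one cup home on the right spigot (spigot_2) and the other on the left (spigot_0). Contact forces were about 16 N and 13 N. The wrist camera read both tops at about 115 mm against the expected 116 mm.
2. Pulled the knob fully out: 20 mm of travel, then it resisted further pull.
3. Set the lever to 45 degrees, within about 0.3 degrees of the middle long mark, and held it there for about 4.5 s.
4. Turned the lever back to its 0 stop, where it pushed back with about 12 N. About 4 s later, I pushed the knob fully in (top at 95.9 mm, 16 N).
5. Stood both cups mouth down on the tray floor, at about (501, 407) and (501, 306) mm.

**Last checks**
- **Cups:** both tops read about 55 mm against the expected 56 mm, and both were upright.
- **Console:** the spigots were empty, the lever was at 0 and the knob was in. The final scene picture put the knob top at 100 mm rather than 96 mm, which is within its error.
- **Other things:** the wheel and marker were where they started, within measuring error.
- **Failed reading:** the final top picture reported one cup back on the left spigot at low confidence (0.23). The wrist and scene pictures both contradict that.
- **Not read closely:** I did not check the gauge needle up close after venting. I relied on the lever position and the elapsed time.

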